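# Refill and prime the office printer's ink dock

## Robot

A 6-joint arm with a two-finger parallel gripper is mounted at the origin on the work surface. World frame = base frame: x ahead of the robot, y to its left, z up, the work surface at z = 0. Lengths are in m, angles in rad, forces in N, time in s.
With the tool pointing down it reaches from about 0.3 to 0.85 m from the base axis. Payload 5.4 kg.
Tool frame: the origin (TCP) lies at the very end of the fingers, on their centre line; the grasp point (between the pads) lies grasp_offset behind it (grasp_offset is the distance from the TCP to the grasp point, in m); z points along the fingers, y is the direction in which the jaws open and shut (so a half turn about z gives the same grasp; the last joint's range is limited). The gripper opens to 85 mm and grips with 20 to 120 N. Pads are 22 mm wide; open, the fingers measure 114 mm over their backs; the gripper's body (76 mm by 85 mm) begins 54 mm behind the grasp point. The pads swing forward as they close: fully open they stand 13 mm farther back than shut.
Start: joints at [1.096, 0.158, 1.597, -0, 1.386, -0.21], TCP at [0.15, 0.555, 0.21] pointing down, gripper open.
Joint ranges: [-2.91, 2.91], [-0.94, 2.29], [0.18, 2.7], [-1.29, 4.43], [0.17, 2.64], [-3, 3]. Speed limits (rad/s): [2.57, 2.57, 3.14, 3.14, 3.14, 3.14].

## Interface

Orientations are given as [roll, pitch, yaw] about the fixed x, y, z axes, in that order (R = Rz(yaw) Ry(pitch) Rx(roll)).
In Python, from rig import * gives the robot as it stands. The module is installed in compiled form; this text tells all that it offers.
- The arm moves only by the shell command python3 -m inch 'ROWS'. ROWS is JSON, a list of rows, each a list of 3 entries, a list of its own where there are three numbers: the shift along the tool's x, y, z in m, then the turn, a rotation vector about the tool's x, y, z in rad, then the finger opening in m, from 0 to 0.0854. In form: [[[dx, dy, dz], [ax, ay, az], jaw], ...]. A call has 1 to 20 rows; each row is the pose to reach, as a shift and turn from the pose measured when the call began, along the tool's axes at that moment; what a row does not reach only later rows make up. A row lasts 1/12 s, in which the tool goes at most 41.7 mm and 7.16 degrees, less where a joint would pass 70% of its speed; a pose out of reach is approached as far as the arm can. A call with a gripper value outside its range is refused whole. The fingers move at their own pace and stop on an object; the grip force is fixed at half the most. Time passes only in rows, so rows that repeat a pose let the fingers close. It gives the time, the measured TCP pose, the force and the opening at its end, in the units of the state.
- read_state(): the state, without advancing time (a new reading comes with each control period).
- camera(name): name is "side" or "top" or "wrist"; returns the picture (400x640x3 uint8, red, green, blue); there is no depth.
- get_calibration(name): a dict with "mtx" (3x3 intrinsics, pixels), "world_to_cam" (4x4, takes a point from world to camera coordinates); the wrist camera has in their place "T_tool_cam" (4x4, takes a point from camera to tool coordinates, whose origin is the TCP and whose axes are the flange's). Camera axes: x right, y down, z forward; pixel columns grow to the right and rows downward; lengths in m; the calibration is good to about 2 mm. The wrist camera is an equidistant fisheye: a pixel r from the principal point sees the ray r / f radians off the axis. A picture is of the moment at which its call begins: read the wrist's pose just before it. get_calibration takes no time and is no camera call.
- job_done(): hands the job in, once; it reports no verdict.
Trained networks look in the newest picture that a camera, given by its name, has taken for a name from the list of things; names that differ only in an ending like _2 or _b are one class to them, and where a whole thing is asked for, a point or a joint stands for the part that bears it (a point fixed in the world has none). Each returns a list of dicts, best first, with "conf" (0 to 1); they miss things now and then, are a little off and sometimes report something else, mostly with a low value. They report only what shows in the picture. A call takes as long as a camera call. They do not tell look-alikes from the thing itself.
- cut_out(camera, name): "region" (400x640 bool, what is visible of it) and "centre" ([row, column] in pixels, amid what is visible of it).
The state is a dict: "clock": time; "joint_positions": joint angles; "qd": joint speeds; "joint_torque": joint torques, N m; "tool_pos": TCP position; "ee_rot": TCP orientation; "wrist_force": force on the tool from outside, world axes, zero at the start; "wrist_torque": the same for the moment, N m; "gripper_width": opening from 0.0 (shut) to 1.0 (fully open).
Only numpy, scipy, OpenCV 4.12 (cv2) and the standard library are available. Lean on these libraries where they do the work, as an engineer would, in place of code of your own. Each camera call takes 0.05 s, during which the arm holds its last target. There are 200 camera calls.

## Task

Stand a spare ink cartridge upright, right down, in every empty bay of the ink dock, leaving the cartridges already fitted where they are; put the spares that are left over into the open cardboard carton, now or at the end. With the bays full, prime the ink with two strokes of the pump: each time pull its sprung slide out until the pointer meets the marker on the scale, not beyond it, hold it there for two full seconds, and let it go all the way home. Last, press the start button to its halfway stop, pause there for a full second, and only then press it fully down and let it up; leave the stapler, pen cup and hole punch undisturbed.

Things in the scene. Friction and masses are not known exactly. Their poses are not given: they have to be found in the camera images.
- bay0 (a point): floor centre of bay 0 of the ink dock, 6 mm above the desk; x across the row, y along it. The dock is a grey tray fixed to the desk, 66 by 254 mm, walls 28 mm high and 4 mm thick, a ledge 20 mm wide and 12 mm high along its -x side; five open bays in a row, 50 mm apart, bay 0 at the -y end.
- bay1 (a point): floor centre of bay 1 of the ink dock, 6 mm above the desk; x across the row, y along it. A bay is 58 mm (x) by 46 mm (y) inside and 22 mm deep: a cartridge standing in it has 3 mm to spare on each side and its top is 68 mm above the desk. An empty bay shows a white pad with a brass contact.
- bay2 (a point): floor centre of bay 2 of the ink dock, 6 mm above the desk; x across the row, y along it. A bay is 58 mm (x) by 46 mm (y) inside and 22 mm deep: a cartridge standing in it has 3 mm to spare on each side and its top is 68 mm above the desk. An empty bay shows a white pad with a brass contact.
- bay3 (a point): floor centre of bay 3 of the ink dock, 6 mm above the desk; x across the row, y along it. A bay is 58 mm (x) by 46 mm (y) inside and 22 mm deep: a cartridge standing in it has 3 mm to spare on each side and its top is 68 mm above the desk. An empty bay shows a white pad with a brass contact.
- bay4 (a point): floor centre of bay 4 of the ink dock, 6 mm above the desk; x across the row, y along it. A bay is 58 mm (x) by 46 mm (y) inside and 22 mm deep: a cartridge standing in it has 3 mm to spare on each side and its top is 68 mm above the desk. An empty bay shows a white pad with a brass contact.
- fitted0: ink cartridge: upright black box with pale paper labels on its two narrow ends, 52 mm (its x) by 40 mm (its y) by 62 mm tall (z), about 110 g, heavy at the foot; origin at the centre of its underside, z up out of its top. Already standing in bay 0, when present; absent if that bay is empty.
- fitted1: ink cartridge: upright black box with pale paper labels on its two narrow ends, 52 mm (its x) by 40 mm (its y) by 62 mm tall (z), about 110 g, heavy at the foot; origin at the centre of its underside, z up out of its top. Already standing in bay 1, when present; absent if that bay is empty.
- fitted2: ink cartridge: upright black box with pale paper labels on its two narrow ends, 52 mm (its x) by 40 mm (its y) by 62 mm tall (z), about 110 g, heavy at the foot; origin at the centre of its underside, z up out of its top. Already standing in bay 2, when present; absent if that bay is empty.
- fitted3: ink cartridge: upright black box with pale paper labels on its two narrow ends, 52 mm (its x) by 40 mm (its y) by 62 mm tall (z), about 110 g, heavy at the foot; origin at the centre of its underside, z up out of its top. Already standing in bay 3, when present; absent if that bay is empty.
- fitted4: ink cartridge: upright black box with pale paper labels on its two narrow ends, 52 mm (its x) by 40 mm (its y) by 62 mm tall (z), about 110 g, heavy at the foot; origin at the centre of its underside, z up out of its top. Already standing in bay 4, when present; absent if that bay is empty.
- spare0: ink cartridge: upright black box with pale paper labels on its two narrow ends, 52 mm (its x) by 40 mm (its y) by 62 mm tall (z), about 110 g, heavy at the foot; origin at the centre of its underside, z up out of its top. A spare, standing at the start on the grey felt mat (the mat is 3 mm thick) in front of the dock, its 52 mm side roughly along the robot's x. It fits any bay, either way round.
- spare1: ink cartridge: upright black box with pale paper labels on its two narrow ends, 52 mm (its x) by 40 mm (its y) by 62 mm tall (z), about 110 g, heavy at the foot; origin at the centre of its underside, z up out of its top. A spare, standing at the start on the grey felt mat (the mat is 3 mm thick) in front of the dock, its 52 mm side roughly along the robot's x. It fits any bay, either way round.
- spare2: ink cartridge: upright black box with pale paper labels on its two narrow ends, 52 mm (its x) by 40 mm (its y) by 62 mm tall (z), about 110 g, heavy at the foot; origin at the centre of its underside, z up out of its top. A spare, standing at the start on the grey felt mat (the mat is 3 mm thick) in front of the dock, its 52 mm side roughly along the robot's x. It fits any bay, either way round.
- spare3: ink cartridge: upright black box with pale paper labels on its two narrow ends, 52 mm (its x) by 40 mm (its y) by 62 mm tall (z), about 110 g, heavy at the foot; origin at the centre of its underside, z up out of its top. A spare, standing at the start on the grey felt mat (the mat is 3 mm thick) in front of the dock, its 52 mm side roughly along the robot's x. It fits any bay, either way round.
- spare4: ink cartridge: upright black box with pale paper labels on its two narrow ends, 52 mm (its x) by 40 mm (its y) by 62 mm tall (z), about 110 g, heavy at the foot; origin at the centre of its underside, z up out of its top. A spare, standing at the start on the grey felt mat (the mat is 3 mm thick) in front of the dock, its 52 mm side roughly along the robot's x. It fits any bay, either way round.
- pull (a joint): how far the priming pump's sprung slide is drawn out, m: 0 home, 0.095 end stop. The spring pulls it home with about 3.5 N at 0 and 8.5 N at 0.07; let go, it runs back. The pump: a grey base plate 270 by 100 mm, 6 mm thick, fixed to the desk; a white housing 56 mm high at its +x end; a scale along its -y edge.
- pull_grip (a point): middle of the top edge of the slide's upright grey handle plate, 76 mm above the desk; plate 12 mm thick (x), 44 mm wide (y), 64 mm tall, free before and behind (64 mm to the housing when home). It is drawn out along this point's -x, roughly towards the robot. A dark pointer sticks out 20 mm from its -y side, 18 mm above the desk, in line with the middle of its thickness.
- marker_tip (a point): tip of the 3 mm wide black nib of the marker, a small black block (16 by 12 mm, 22 mm high) on the outer edge of the scale; it stays put, at a pull of 40 to 75 mm. Axes parallel to pull_grip's: the pointer meets the marker when pull_grip and marker_tip are equal along that x (pull_grip is then 42 mm further in y and 57.5 mm higher).
- button_top (a point): centre of the top of the round grey button (48 mm in diameter) in the middle of a white box (90 by 90 mm, 36 mm high) fixed to the desk, 62 mm above the desk when not pressed; sinks with the button, 8 mm to the halfway stop (soft spring, 1.3 N rising to 3.1 N at the stop) and 14 mm when fully down. It is pressed straight down.
- stage2 (a joint): second stage of the button's travel, m: 0 until the halfway stop is overcome, 0.006 fully down (14 mm in all); begins to move only at about 10 N, fully down at about 14.5 N.
- carton_in (a point): centre of the inner floor (4 mm above the desk) of the open cardboard stock carton, 170 mm (x) by 115 mm (y) outside, walls 35 mm high and 4 mm thick, no lid; fixed to the desk, to the robot's left. Three cartridges fit side by side along its x.
- stapler: bystander: black desk stapler 135 mm long, 47 mm high. Origin at the centre of its underside.
- pencup: bystander: dark steel pen cup, 76 mm across, 95 mm high (pens to 136 mm). Origin at the centre of its underside.
- punch: bystander: two-hole punch, 120 by 60 mm, 60 mm high. Origin at the centre of its underside.
Things that resemble listed ones, but are neither listed nor needed, are in the scene too. What is shaped like the spare1 but green is not meant. What is shaped like the spare4 but orange is not meant.

How it is judged:
On the way, in this order (a step that is already met when the one before it is completed fails the run):
1. every bay of the dock holds an upright, fully seated cartridge (((distance between fitted0 and bay0 below 0.009 m and angle between fitted0's own z axis and vertical below 0.12 rad) or (distance between spare0 and bay0 below 0.009 m and angle between spare0's own z axis and vertical below 0.12 rad) or (distance between spare1 and bay0 below 0.009 m and angle between spare1's own z axis and vertical below 0.12 rad) or (distance between spare2 and bay0 below 0.009 m and angle between spare2's own z axis and vertical below 0.12 rad) or (distance between spare3 and bay0 below 0.009 m and angle between spare3's own z axis and vertical below 0.12 rad) or (distance between spare4 and bay0 below 0.009 m and angle between spare4's own z axis and vertical below 0.12 rad)) and ((distance between fitted1 and bay1 below 0.009 m and angle between fitted1's own z axis and vertical below 0.12 rad) or (distance between spare0 and bay1 below 0.009 m and angle between spare0's own z axis and vertical below 0.12 rad) or (distance between spare1 and bay1 below 0.009 m and angle between spare1's own z axis and vertical below 0.12 rad) or (distance between spare2 and bay1 below 0.009 m and angle between spare2's own z axis and vertical below 0.12 rad) or (distance between spare3 and bay1 below 0.009 m and angle between spare3's own z axis and vertical below 0.12 rad) or (distance between spare4 and bay1 below 0.009 m and angle between spare4's own z axis and vertical below 0.12 rad)) and ((distance between fitted2 and bay2 below 0.009 m and angle between fitted2's own z axis and vertical below 0.12 rad) or (distance between spare0 and bay2 below 0.009 m and angle between spare0's own z axis and vertical below 0.12 rad) or (distance between spare1 and bay2 below 0.009 m and angle between spare1's own z axis and vertical below 0.12 rad) or (distance between spare2 and bay2 below 0.009 m and angle between spare2's own z axis and vertical below 0.12 rad) or (distance between spare3 and bay2 below 0.009 m and angle between spare3's own z axis and vertical below 0.12 rad) or (distance between spare4 and bay2 below 0.009 m and angle between spare4's own z axis and vertical below 0.12 rad)) and ((distance between fitted3 and bay3 below 0.009 m and angle between fitted3's own z axis and vertical below 0.12 rad) or (distance between spare0 and bay3 below 0.009 m and angle between spare0's own z axis and vertical below 0.12 rad) or (distance between spare1 and bay3 below 0.009 m and angle between spare1's own z axis and vertical below 0.12 rad) or (distance between spare2 and bay3 below 0.009 m and angle between spare2's own z axis and vertical below 0.12 rad) or (distance between spare3 and bay3 below 0.009 m and angle between spare3's own z axis and vertical below 0.12 rad) or (distance between spare4 and bay3 below 0.009 m and angle between spare4's own z axis and vertical below 0.12 rad)) and ((distance between fitted4 and bay4 below 0.009 m and angle between fitted4's own z axis and vertical below 0.12 rad) or (distance between spare0 and bay4 below 0.009 m and angle between spare0's own z axis and vertical below 0.12 rad) or (distance between spare1 and bay4 below 0.009 m and angle between spare1's own z axis and vertical below 0.12 rad) or (distance between spare2 and bay4 below 0.009 m and angle between spare2's own z axis and vertical below 0.12 rad) or (distance between spare3 and bay4 below 0.009 m and angle between spare3's own z axis and vertical below 0.12 rad) or (distance between spare4 and bay4 below 0.009 m and angle between spare4's own z axis and vertical below 0.12 rad))), for 0.3 s.
2. the slide's pointer is held at the marker (within 5 mm) for 1.5 s (x of pull_grip in the frame of marker_tip between -0.005 and 0.005 m), for 1.5 s.
3. the slide is back home (value of joint pull below 0.005 m), for 0.2 s.
4. second stroke: the slide's pointer is held again at the marker (within 5 mm) for 1.5 s (all of step 2), for 1.5 s.
5. the slide is back home again (value of joint pull below 0.005 m), for 0.2 s.
6. the button is held at its halfway stop for 0.8 s (height (world z) of button_top below 0.0565 m and value of joint stage2 below 0.002 m), for 0.8 s.
7. the button is pressed fully down (height (world z) of button_top below 0.053 m and value of joint stage2 above 0.0045 m), for 0.1 s.
At the end, for the whole second after the job is handed in: Every bay holds a cartridge upright (0.12 rad), its underside within 9 mm of the bay point; every other spare is in the carton (origin between the walls, under 35 mm above its floor); slide home (5 mm); button up (2 mm); spares at rest (all of step 1 and ((x of spare0 in the frame of carton_in between -0.082 and 0.082 m and y of spare0 in the frame of carton_in between -0.054 and 0.054 m and z of spare0 in the frame of carton_in between -0.01 and 0.035 m) or distance between spare0 and bay0 below 0.009 m or distance between spare0 and bay1 below 0.009 m or distance between spare0 and bay2 below 0.009 m or distance between spare0 and bay3 below 0.009 m or distance between spare0 and bay4 below 0.009 m) and ((x of spare1 in the frame of carton_in between -0.082 and 0.082 m and y of spare1 in the frame of carton_in between -0.054 and 0.054 m and z of spare1 in the frame of carton_in between -0.01 and 0.035 m) or distance between spare1 and bay0 below 0.009 m or distance between spare1 and bay1 below 0.009 m or distance between spare1 and bay2 below 0.009 m or distance between spare1 and bay3 below 0.009 m or distance between spare1 and bay4 below 0.009 m) and ((x of spare2 in the frame of carton_in between -0.082 and 0.082 m and y of spare2 in the frame of carton_in between -0.054 and 0.054 m and z of spare2 in the frame of carton_in between -0.01 and 0.035 m) or distance between spare2 and bay0 below 0.009 m or distance between spare2 and bay1 below 0.009 m or distance between spare2 and bay2 below 0.009 m or distance between spare2 and bay3 below 0.009 m or distance between spare2 and bay4 below 0.009 m) and ((x of spare3 in the frame of carton_in between -0.082 and 0.082 m and y of spare3 in the frame of carton_in between -0.054 and 0.054 m and z of spare3 in the frame of carton_in between -0.01 and 0.035 m) or distance between spare3 and bay0 below 0.009 m or distance between spare3 and bay1 below 0.009 m or distance between spare3 and bay2 below 0.009 m or distance between spare3 and bay3 below 0.009 m or distance between spare3 and bay4 below 0.009 m) and ((x of spare4 in the frame of carton_in between -0.082 and 0.082 m and y of spare4 in the frame of carton_in between -0.054 and 0.054 m and z of spare4 in the frame of carton_in between -0.01 and 0.035 m) or distance between spare4 and bay0 below 0.009 m or distance between spare4 and bay1 below 0.009 m or distance between spare4 and bay2 below 0.009 m or distance between spare4 and bay3 below 0.009 m or distance between spare4 and bay4 below 0.009 m) and value of joint pull below 0.005 m and height (world z) of button_top above 0.06 m and value of joint stage2 below 0.001 m and linear speed of each of spare0, spare1, spare2, spare3, spare4 below 0.02 m/s); the robot touches nothing.
It fails at once if the stapler is pushed aside or knocked over (distance of stapler from where it was at the start of the episode above 0.03 m or angle between stapler's own z axis and vertical above 0.5 rad).
It fails at once if the pencup is pushed aside or knocked over (distance of pencup from where it was at the start of the episode above 0.03 m or angle between pencup's own z axis and vertical above 0.5 rad).
It fails at once if the punch is pushed aside or knocked over (distance of punch from where it was at the start of the episode above 0.03 m or angle between punch's own z axis and vertical above 0.5 rad).
It fails at once if the slide's pointer is drawn more than 12 mm past the marker (x of pull_grip in the frame of marker_tip below -0.012 m).
It fails at once if a cartridge that was already fitted is taken out or pushed out of its place (moved over 20 mm) (distance of any of fitted0, fitted1, fitted2, fitted3, fitted4 from where it was at the start of the episode above 0.02 m).
Of fitted0, fitted1, fitted2, fitted3, fitted4 only 1 to 3 are there at a start; the rules pass over those that are not, and their reading is None.
At some moment in a run one of spare0, spare1, spare2, spare3, spare4 may be knocked a few centimetres aside while the robot is not near it.
Once in a run the grip may slacken for a moment while it holds something.
It also fails if it takes over 210 s, if anything falls off the work surface, if the arm or the gripper's body presses on something with over 40 N, if the wrist force passes 120 N, or if a joint passes its speed limit or range.

## Working session

There is one attempt and no reset: what is moved stays moved. The work goes in short steps, Python scripts to look and compute and a shell command to move; the robot and the scene stay as the last step left them, time stands still between calls to the robot, and variables do not carry over. Pictures are saved under pics/ and viewed, about 12 in all and at most 16, crops included, and the job is handed in when it is done.

```bash
ls; mkdir -p pics; python3 - <<'E'
from rig import *
import cv2,numpy as np
print(read_state())
for n in("top","side"):
    c=get_calibration(n);print(n,c)
    im=camera(n);cv2.imwrite(f'pics/{n}0.png',im[:,:,::-1])
print(get_calibration("wrist"))
E
```

```text
pics
{'clock': 0.0, 'joint_positions': array([ 1.09590263e+00,  1.59068695e-01,  1.59828622e+00,  2.79467164e-05,
        1.38619169e+00, -2.10094821e-01]), 'qd': array([ 1.87594644e-03, -5.21959693e-05,  1.93725970e-04,  1.32752085e-03,
       -6.77800220e-04,  1.94141592e-04]), 'joint_torque': array([ 2.00900928e-05, -3.95998943e+01, -3.31433809e+01, -1.64924504e-04,
        8.69288138e-03, -9.58765440e-06]), 'tool_pos': array([0.150186  , 0.55435533, 0.20887887]), 'ee_rot': array([-3.13968740e+00, -4.34358248e-04,  2.87678821e+00]), 'wrist_force': array([-0.48396403,  0.8865979 , -0.45227873]), 'wrist_torque': array([-0.04188406,  0.04878026,  0.00860804]), 'gripper_width': 1.0019372950893768}
top {'mtx': array([[380.27229864,   0.        , 318.60916992],
       [  0.        , 380.27229864, 194.9635738 ],
       [  0.        ,   0.        ,   1.        ]]), 'world_to_cam': array([[ 0.02819813, -0.99957927,  0.00679317, -0.00370024],
       [-0.98641071, -0.02892578, -0.16173193,  0.56207986],
       [ 0.16186038, -0.00214032, -0.98681135,  1.07187027],
       [ 0.        ,  0.    
[... 379 characters left out ...]
713e-01],
       [ 1.30797887e-01,  7.31224302e-01, -6.69479599e-01,
         1.51319627e+00],
       [ 0.00000000e+00,  0.00000000e+00,  0.00000000e+00,
         1.00000000e+00]])}
{'mtx': array([[309.70691629,   0.        , 321.28077641],
       [  0.        , 309.70691629, 200.01816926],
       [  0.        ,   0.        ,   1.        ]]), 'T_tool_cam': array([[-6.12624493e-04, -9.64343295e-01, -2.64653801e-01,
         6.71259504e-02],
       [ 9.99999376e-01, -8.38010373e-04,  7.38721959e-04,
         5.55971148e-04],
       [-9.34164198e-04, -2.64653183e-01,  9.64343207e-01,
        -1.64355436e-01],
       [ 0.00000000e+00,  0.00000000e+00,  0.00000000e+00,
         1.00000000e+00]])}
```

View pics/top0.png

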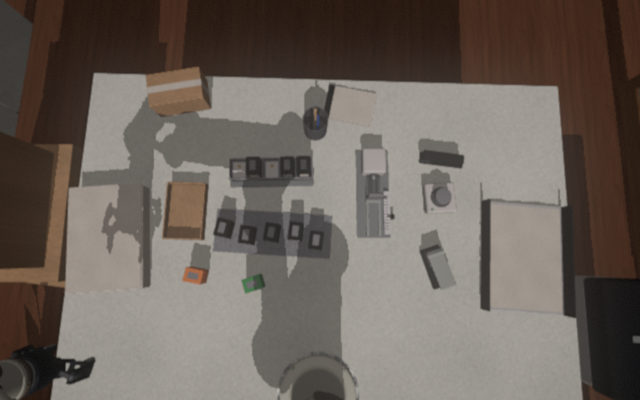

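View pics/side0.png

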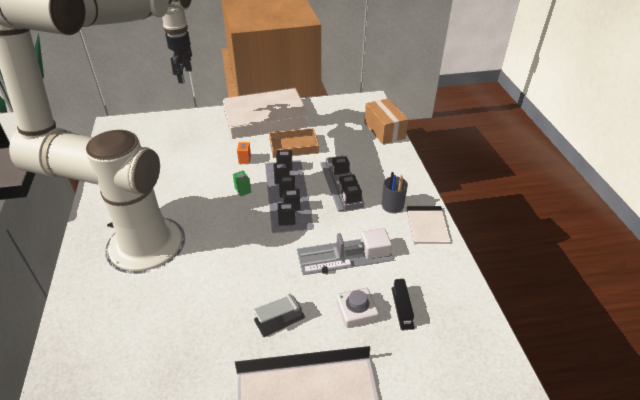

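The top picture shows the dock at (230–312, 168). Bays 0, 1 and 3 are fitted (304, 287, 254), and bays 2 and 4 are empty (272, 238). The five black spares stand on the mat at (223,228), (248,235), (272,232), (295,230) and (316,240). The carton is at (186,210), pump at (374,190), marker at (391,215), button at (440,197), punch at (437,265) and stapler at (441,159). The green (253,284) and orange (195,275) boxes are look-alikes standing off the mat.

```bash
cat > h.py <<'E'
from rig import *
import cv2,numpy as np
from scipy.spatial.transform import Rotation as R
def Twc(name):
    "camera-to-world"
    c=get_calibration(name)
    if name!='wrist': return np.linalg.inv(c['world_to_cam']),c['mtx']
    s=read_state();T=np.eye(4);T[:3,:3]=R.from_euler('xyz',s['ee_rot']).as_matrix();T[:3,3]=s['tool_pos']
    return T@c['T_tool_cam'],c['mtx']
def pix2w(T,K,uv,z,fish=False):
    uv=np.atleast_2d(np.float64(uv));d=np.c_[(uv[:,0]-K[0,2])/K[0,0],(uv[:,1]-K[1,2])/K[1,1]]
    if fish:
        r=np.linalg.norm(d,axis=1)+1e-12
        d=np.c_[d/r[:,None]*np.sin(r)[:,None],np.cos(r)]
    else: d=np.c_[d,np.ones(len(d))]
    d=d@T[:3,:3].T
    return T[:3,3]+d*((z-T[2,3])/d[:,2])[:,None]
def w2pix(T,K,P,fish=False):
    P=np.atleast_2d(np.float64(P));p=(P-T[:3,3])@T[:3,:3]
    if fish:
        r=np.linalg.norm(p[:,:2],axis=1)+1e-12;th=np.arctan2(r,p[:,2]);q=p[:,:2]/r[:,None]*th[:,None]
    else: q=p[:,:2]/p[:,2:]
    return np.c_[q[:,0]*K[0,0]+K[0,2],q[:,1]*K[1,1]+K[1,2]]
def rect(T,K,im,c,w,h,z,ppm=2000):
    "rectified wrist view of plane z: centre c, size w (y, left=+y) by h (x, up=+x)"
    H,W=int(h*ppm),int(w*ppm)
    v,u=np.mgrid[0:H,0:W]
    P=np.c_[(c[0]+h/2-v.ravel()/ppm),(c[1]+w/2-u.ravel()/ppm),np.full(u.size,z)]
    q=w2pix(T,K,P,True).astype(np.float32).reshape(H,W,2)
    return cv2.remap(im,q[...,0],q[...,1],cv2.INTER_LINEAR)
def tool_rows(target,yaw=None):
    "shift in tool axes and yaw turn about tool z to reach world target"
    s=read_state();M=R.from_euler('xyz',s['ee_rot'])
    print('shift',np.round(M.inv().apply(np.array(target)-s['tool_pos']),4))
    if yaw is not None:
        goal=R.from_euler('xyz',[np.pi,0,yaw]);print('rotvec',np.round((M.inv()*goal).as_rotvec(),4))
E
python3 - <<'E'
from h import *
T,K=Twc('top');im=camera('top')
cv2.imwrite('pics/t1.png',cv2.resize(im[75:300,150:470,::-1],None,fx=2.5,fy=2.5,interpolation=cv2.INTER_CUBIC))
for n,z in[('spare0',.065),('carton_in',.035),('button_top',.062),('pull_grip',.05),('punch',.06),('stapler',.047),('pencup',.095),('bay0',.028),('marker_tip',.02)]:
    for d in cut_out('top',n)[:9]:
        r,c=d['centre'];v,u=np.nonzero(d['region'])
        print(n,round(d['conf'],2),int(r),int(c),pix2w(T,K,[c,r],z)[0].round(3),u.min(),u.max(),v.min(),v.max())
E
```

```text
spare0 0.88 226 221 [0.459 0.287 0.065] 213 233 217 237
spare0 0.87 281 251 [0.309 0.193 0.065] 241 264 274 292
spare0 0.85 240 316 [0.427 0.015 0.065] 308 323 230 250
spare0 0.77 234 247 [0.44  0.211 0.065] 237 255 224 245
spare0 0.7 233 268 [0.445 0.152 0.065] 262 280 222 241
spare0 0.59 232 296 [0.45  0.073 0.065] 287 302 221 240
spare0 0.59 272 196 [0.331 0.348 0.065] 183 208 266 283
carton_in 0.67 207 184 [0.516 0.405 0.035] 162 207 181 239
button_top 0.55 196 441 [ 0.564 -0.345  0.062] 434 451 188 203
button_top 0.29 194 374 [ 0.564 -0.148  0.062] 367 383 177 202
pull_grip 0.68 193 375 [ 0.57  -0.155  0.05 ] 366 384 176 202
punch 0.95 268 436 [ 0.36  -0.326  0.06 ] 420 455 245 288
punch 0.2 197 374 [ 0.558 -0.151  0.06 ] 366 383 176 202
stapler 0.64 159 441 [ 0.68  -0.352  0.047] 419 463 150 167
stapler 0.18 234 272 [0.443 0.141 0.047] 263 280 222 241
pencup 0.91 120 314 [0.771 0.031 0.095] 302 328 106 139
bay0 0.86 178 266 [0.61  0.171 0.028] 229 312 157 186
bay0 0.57 165 299 [0.653 0.074 0.028] 296 310 156 176
```

View pics/t1.png

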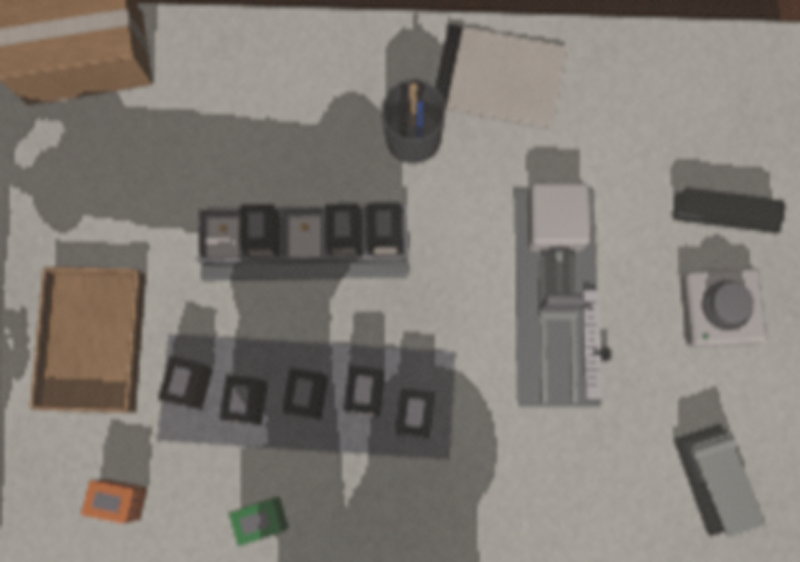

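```bash
python3 - <<'E'
from h import *
tool_rows([.53,.16,.22],np.pi/2)
E
```

```text
shift [-0.4696 -0.2819 -0.0101]
rotvec [-0.     0.     1.306]
```

```bash
python3 -m inch '[[[-0.47,-0.282,-0.01],[0,0,1.306],0.085],[[-0.47,-0.282,-0.01],[0,0,1.306],0.085],[[-0.47,-0.282,-0.01],[0,0,1.306],0.085],[[-0.47,-0.282,-0.01],[0,0,1.306],0.085],[[-0.47,-0.282,-0.01],[0,0,1.306],0.085],[[-0.47,-0.282,-0.01],[0,0,1.306],0.085],[[-0.47,-0.282,-0.01],[0,0,1.306],0.085],[[-0.47,-0.282,-0.01],[0,0,1.306],0.085],[[-0.47,-0.282,-0.01],[0,0,1.306],0.085],[[-0.47,-0.282,-0.01],[0,0,1.306],0.085],[[-0.47,-0.282,-0.01],[0,0,1.306],0.085],[[-0.47,-0.282,-0.01],[0,0,1.306],0.085],[[-0.47,-0.282,-0.01],[0,0,1.306],0.085],[[-0.47,-0.282,-0.01],[0,0,1.306],0.085],[[-0.47,-0.282,-0.01],[0,0,1.306],0.085],[[-0.47,-0.282,-0.01],[0,0,1.306],0.085]]'
python3 - <<'E'
from h import *
T,K=Twc('wrist');im=camera('wrist');np.savez('w1.npz',T=T,K=K,im=im)
cv2.imwrite('pics/w1.png',im[:,:,::-1])
for n,z in[('spare0',.065),('bay0',.028),('carton_in',.035)]:
    for d in cut_out('wrist',n)[:9]:
        r,c=d['centre'];v,u=np.nonzero(d['region'])
        print(n,round(d['conf'],2),int(r),int(c),pix2w(T,K,[c,r],z,True)[0].round(3),u.min(),u.max(),v.min(),v.max())
E
```

```text
clock: 1.93
tool_pos: [0.53, 0.16, 0.2197]
ee_rot: [-3.141, -0.001, 1.57]
wrist_force: [-0.1, -1.0, -0.2]
gripper_width: 0.997
spare0 0.88 152 142 [0.322 0.197 0.065] 115 173 128 180
spare0 0.81 61 256 [0.463 0.288 0.065] 227 286 42 88
spare0 0.74 244 261 [0.462 0.088 0.065] 235 284 217 268
spare0 0.69 289 249 [0.442 0.027 0.065] 227 269 260 308
spare0 0.67 129 237 [0.443 0.217 0.065] 213 270 108 147
spare0 0.56 23 152 [0.338 0.349 0.065] 127 181 0 47
bay0 0.73 153 395 [0.617 0.187 0.028] 368 442 70 270
carton_in 0.65 10 301 [0.508 0.353 0.035] 230 376 0 22
```

View pics/w1.png

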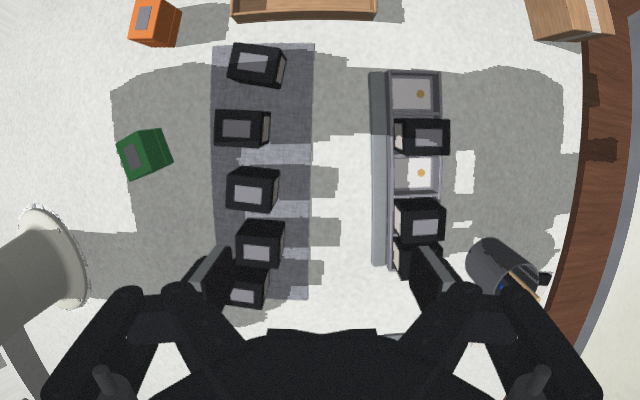

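```bash
python3 - <<'E'
from h import *
d=np.load('w1.npz');T,K,im=d['T'],d['K'],d['im']
a=rect(T,K,im,[.63,.17],.36,.13,.028,2200);b=rect(T,K,im,[.455,.17],.36,.12,.065,2200)
o=np.vstack([a,b])
for i in range(0,37): # grid ticks each 10 mm in y
    x=int(i*.01*2200);cv2.line(o,(x,280),(x,292),(0,255,255) if i%5 else (255,0,0),1)
cv2.imwrite('pics/r1.png',o[:,:,::-1]);print(o.shape,a.shape)
E
```

```text
(550, 792, 3) (286, 792, 3)
```

View pics/r1.png

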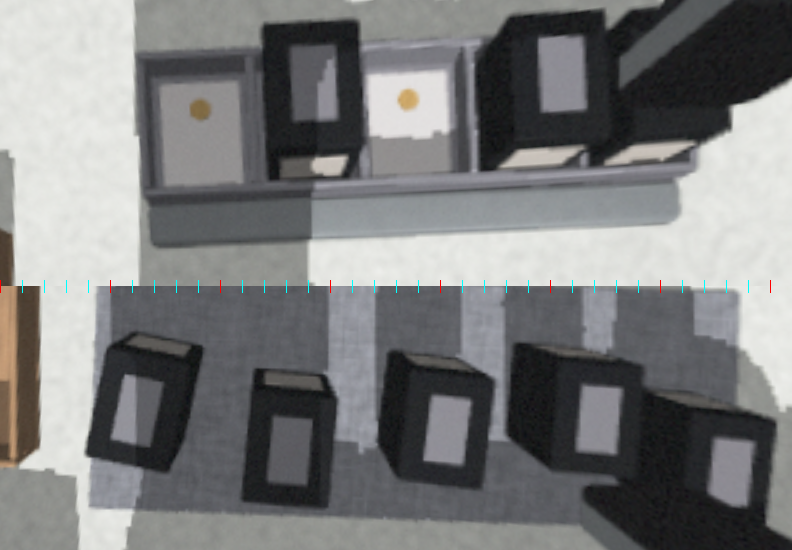

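The rectified view shows the dock from (137,52) to (697,170) with bay 4 (left) and bay 2 empty, and the five spares' tops below it. The dock measures 145 px wide against the expected 145. Next is a closer look at the dock.

```bash
python3 -m inch '[[[0.07,0.115,0.05],[0,0,0],0.085],[[0.07,0.115,0.05],[0,0,0],0.085],[[0.07,0.115,0.05],[0,0,0],0.085],[[0.07,0.115,0.115],[0,0,0],0.085],[[0.07,0.115,0.115],[0,0,0],0.085],[[0.07,0.115,0.115],[0,0,0],0.085],[[0.07,0.115,0.115],[0,0,0],0.085]]'
python3 - <<'E'
from h import *
T,K=Twc('wrist');im=camera('wrist');np.savez('w2.npz',T=T,K=K,im=im)
a=rect(T,K,im,[.645,.18],.25,.10,.028,3200);b=rect(T,K,im,[.645,.18],.25,.09,.0065,3200)
cv2.imwrite('pics/r2.png',np.vstack([a,b])[:,:,::-1]);print(a.shape,b.shape,read_state()['tool_pos'])
E
```

```text
clock: 2.72
tool_pos: [0.6418, 0.2321, 0.1027]
ee_rot: [-3.136, 0.001, 1.575]
wrist_force: [0.2, 0.5, 1.1]
gripper_width: 0.993
(320, 800, 3) (288, 800, 3) [0.64376384 0.23208416 0.10584236]
```

View pics/r2.png

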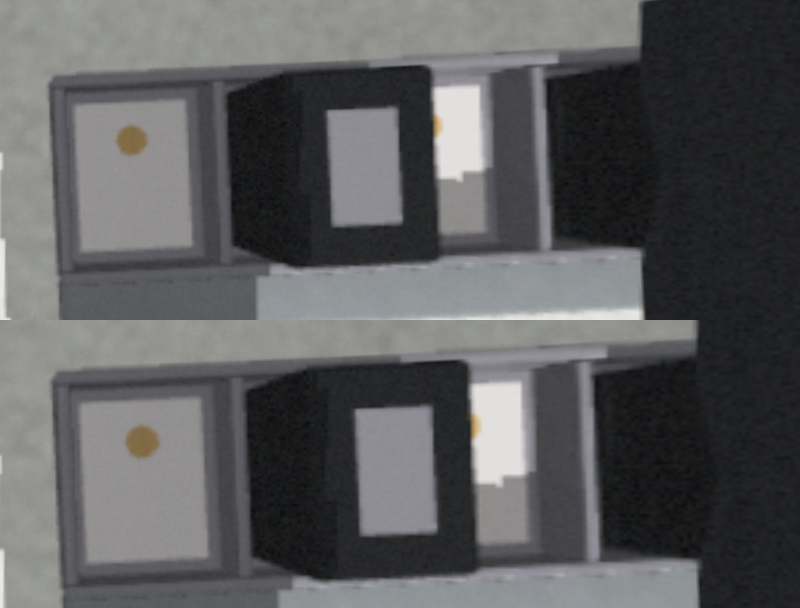

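```bash
python3 - <<'E'
from h import *
d=np.load('w2.npz');T,K,im=d['T'],d['K'],d['im']
a=rect(T,K,im,[.645,.18],.25,.13,.028,1000).astype(int).mean(2)
for y in (.262,.164):
    u=int((.305-y)*1000);print(y,[(round(.71-v*.001,3),int(a[v,u-2:u+3].mean())) for v in range(20,125)])
for x in (.64,.62): 
    v=int((.71-x)*1000);print(x,[(round(.305-u*.001,3),int(a[v-2:v+3,u].mean())) for u in range(5,200)])
E
```

```text
0.262 [(0.69, 149), (0.689, 150), (0.688, 150), (0.687, 150), (0.686, 150), (0.685, 150), (0.684, 148), (0.683, 147), (0.682, 146), (0.681, 146), (0.68, 146), (0.679, 147), (0.678, 146), (0.677, 144), (0.676, 144), (0.675, 146), (0.674, 148), (0.673, 123), (0.672, 99), (0.671, 94), (0.67, 92), (0.669, 76), (0.668, 62), (0.667, 76), (0.666, 93), (0.665, 94), (0.664, 100), (0.663, 129), (0.662, 144), (0.661, 144), (0.66, 145), (0.659, 145), (0.658, 145), (0.657, 143), (0.656, 134), (0.655, 110), (0.654, 103), (0.653, 102), (0.652, 101), (0.651, 100), (0.65, 101), (0.649, 102), (0.648, 106), (0.647, 122), (0.646, 141), (0.645, 144), (0.644, 143), (0.643, 144), (0.642, 145), (0.641, 145), (0.64, 145), (0.639, 145), (0.638, 145), (0.637, 145), (0.636, 144), (0.635, 145), (0.634, 144), (0.633, 145), (0.632, 145), (0.631, 145), (0.63, 145), (0.629, 145), (0.628, 144), (0.627, 145), (0.626, 144), (0.625, 144), (0.624, 145), (0.623, 144), (0.622, 144), (0.621, 144), (0.62, 144), (0.619, 144), (0.618, 138), (0.617, 114), (0.616, 93), (0.615, 93), (0.614, 85), (0.613, 67), (0.612, 62), (0.611, 
[... 6278 characters left out ...]
0.159, 99), (0.158, 100), (0.157, 99), (0.156, 98), (0.155, 97), (0.154, 95), (0.153, 90), (0.152, 87), (0.151, 84), (0.15, 78), (0.149, 70), (0.148, 68), (0.147, 68), (0.146, 68), (0.145, 68), (0.144, 68), (0.143, 68), (0.142, 69), (0.141, 69), (0.14, 69), (0.139, 69), (0.138, 71), (0.137, 87), (0.136, 123), (0.135, 140), (0.134, 144), (0.133, 112), (0.132, 61), (0.131, 44), (0.13, 42), (0.129, 44), (0.128, 42), (0.127, 39), (0.126, 37), (0.125, 35), (0.124, 33), (0.123, 34), (0.122, 33), (0.121, 31), (0.12, 30), (0.119, 30), (0.118, 31), (0.117, 28), (0.116, 26), (0.115, 28), (0.114, 28), (0.113, 27), (0.112, 29), (0.111, 28), (0.11, 25), (0.109, 23), (0.108, 23), (0.107, 24), (0.106, 26)]
```

```bash
python3 -m inch '[[[-0.013,-0.20,-0.016],[0,0,0],0.085],[[-0.013,-0.20,-0.016],[0,0,0],0.085],[[-0.013,-0.20,-0.016],[0,0,0],0.085],[[-0.013,-0.20,-0.016],[0,0,0],0.085],[[-0.013,-0.20,-0.016],[0,0,0],0.085],[[-0.013,-0.20,-0.016],[0,0,0],0.085],[[-0.013,-0.20,-0.016],[0,0,0],0.085],[[-0.013,-0.20,-0.016],[0,0,0],0.085],[[-0.013,-0.20,-0.016],[0,0,0],0.085],[[-0.013,-0.20,-0.016],[0,0,0],0.085]]'
cat > look.py <<'E'
"fit the tops of cartridges at z=.065 seen by the wrist camera: centre and yaw of the 52 mm side"
from h import *
import sys
def look(z=.065,near=None,save=None,name='spare0'):
    P=[];s0=read_state();T,K=Twc('wrist');im=camera('wrist')
    print('tcp',s0['tool_pos'].round(4),s0['ee_rot'].round(3))
    if save: np.savez(save,T=T,K=K,im=im)
    for d in cut_out('wrist',name):
        r,c=d['centre'];p=pix2w(T,K,[c,r],z,True)[0]
        # rectify at top plane; label quad gives the centre
        ppm=2000;a=rect(T,K,im,p,.09,.09,z,ppm);g=cv2.cvtColor(a,cv2.COLOR_RGB2GRAY)
        m=(cv2.remap(d['region'].astype(np.uint8),*[w2pix(T,K,np.c_[p[0]+.045-v.ravel()/ppm,p[1]+.045-u.ravel()/ppm,np.full(u.size,z)],True).astype(np.float32).reshape(180,180,2)[...,i] for v,u in [np.mgrid[0:180,0:180]] for i in (0,1)],cv2.INTER_NEAREST)>0)
        m=cv2.erode(m.astype(np.uint8),np.ones((5,5)));lab=((g>70)&(m>0)).astype(np.uint8)
        lab=cv2.morphologyEx(lab,cv2.MORPH_OPEN,np.ones((5,5)))
        for cn in cv2.findContours(lab,cv2.RETR_EXTERNAL,cv2.CHAIN_APPROX_NONE)[0]:
            if cv2.contourArea(cn)<1200: continue
            (cx,cy),(w,h),an=cv2.minAreaRect(cn)
            if w>h: w,h,an=h,w,an-90
            # long side direction in world yaw
            yaw=-np.deg2rad((an+90)%180-90)
            q=[p[0]+.045-cy/ppm,p[1]+.045-cx/ppm]
            print(name,round(d['conf'],2),'label at',np.round(q,4),'size mm',round(w/2,1),round(h/2,1),'yaw',round(yaw,3))
if __name__=='__main__': look(save=sys.argv[1]+'.npz')
E
python3 look.py w3; python3 - <<'E'
from h import *
d=np.load('w3.npz');T,K,im=d['T'],d['K'],d['im']
c=read_state()['tool_pos'];print(c);cv2.imwrite('pics/r3.png',rect(T,K,im,[c[0],c[1]+.0],.24,.11,.065,3000)[:,:,::-1])
E
```

```text
clock: 3.6
tool_pos: [0.4457, 0.2185, 0.1232]
ee_rot: [3.139, -0.001, 1.574]
wrist_force: [-0.7, -0.4, 0.4]
gripper_width: 0.993
tcp [0.4457 0.2185 0.1232] [ 3.139e+00 -1.000e-03  1.574e+00]
spare0 0.95 label at [0.4407 0.218 ] size mm 17.9 29.7 yaw -0.097
spare0 0.79 label at [0.3292 0.3551] size mm 48.2 54.7 yaw 1.397
spare0 0.77 label at [0.4589 0.2877] size mm 18.6 31.0 yaw -0.214
spare0 0.73 label at [0.45   0.1463] size mm 19.3 31.3 yaw -0.13
spare0 0.73 label at [0.3063 0.1957] size mm 38.1 50.7 yaw -1.232
spare0 0.4 label at [0.7858 0.0313] size mm 25.7 84.1 yaw -0.315
[0.44491225 0.21839894 0.12229151]
```

View pics/r3.png

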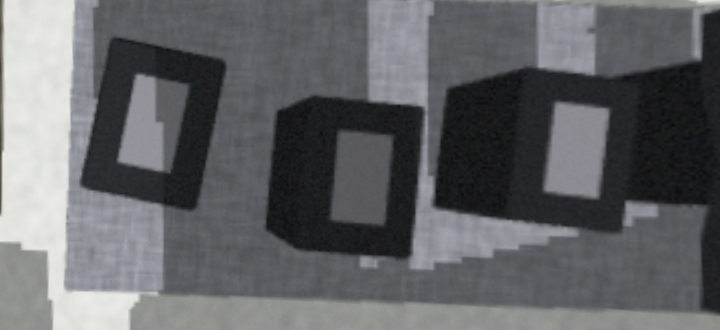

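Spare b's top label is centred at (361,178) in the crop, with the full black top around it. The world point is (0.4407, 0.218), yaw −0.1. It stands on the mat and is black, so I'm picking it first.

```bash
python3 -m inch '[[[0,-0.0043,0.03],[0,0,0.1],0.085],[[0,-0.0043,0.03],[0,0,0.1],0.085],[[0,-0.0043,0.06],[0,0,0.1],0.085],[[0,-0.0043,0.09],[0,0,0.1],0.085],[[0,-0.0043,0.0925],[0,0,0.1],0.085],[[0,-0.0043,0.0925],[0,0,0.1],0.085],[[0,-0.0043,0.0925],[0,0,0.1],0.03],[[0,-0.0043,0.0925],[0,0,0.1],0.03],[[0,-0.0043,0.0925],[0,0,0.1],0.03],[[0,-0.0043,0.0925],[0,0,0.1],0.03],[[0,-0.0043,0.0925],[0,0,0.1],0.03],[[0,-0.0043,0.0925],[0,0,0.1],0.03]]'
```

```text
clock: 4.7
tool_pos: [0.4423, 0.2188, 0.0322]
ee_rot: [3.138, -0.001, 1.474]
wrist_force: [-2.9, -0.7, 6.4]
gripper_width: 0.589
```

```bash
python3 -m inch '[[[0,0,-0.03],[0,0,0],0.03],[[0,0,-0.07],[0,0,0],0.03],[[0,0,-0.10],[0,0,0],0.03],[[0.061,0.1927,-0.1],[0,0,-0.147],0.03],[[0.061,0.1927,-0.1],[0,0,-0.147],0.03],[[0.061,0.1927,-0.1],[0,0,-0.147],0.03],[[0.061,0.1927,-0.1],[0,0,-0.147],0.03],[[0.061,0.1927,-0.1],[0,0,-0.147],0.03],[[0.061,0.1927,-0.1],[0,0,-0.147],0.03],[[0.061,0.1927,-0.1],[0,0,-0.147],0.03],[[0.061,0.1927,-0.1],[0,0,-0.147],0.03],[[0.061,0.1927,-0.1],[0,0,-0.147],0.03],[[0.061,0.1927,-0.1],[0,0,-0.147],0.03]]'
python3 - <<'E'
from h import *
T,K=Twc('wrist');im=camera('wrist');np.savez('w4.npz',T=T,K=K,im=im)
s=read_state();print(s['tool_pos'],s['ee_rot'])
z=s['tool_pos'][2]+.033
a=rect(T,K,im,[.64,.28],.24,.11,z,3000);b=rect(T,K,im,[.64,.28],.24,.08,.028,3000)
cv2.imwrite('pics/r4.png',np.vstack([a,b])[:,:,::-1])
E
```

```text
clock: 5.78
tool_pos: [0.6388, 0.261, 0.1341]
ee_rot: [3.137, -0.001, 1.622]
wrist_force: [0.7, -0.8, -1.2]
gripper_width: 0.587
[0.63888727 0.26096863 0.13407466] [ 3.13681590e+00 -1.02181395e-03  1.62147985e+00]
```

View pics/r4.png

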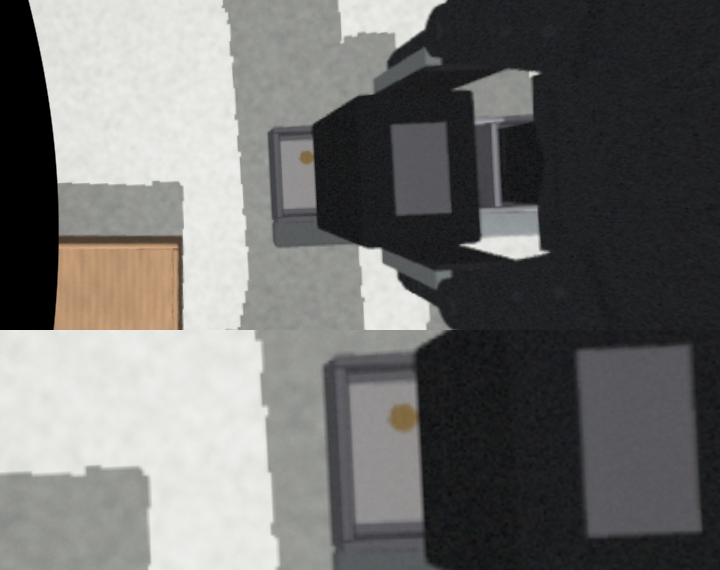

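The held cartridge's label is centred at (420,168) in the upper panel, about 1 mm short in y. Bay 4's corner is at (325,352) in the lower panel and agrees with the earlier estimate to 1.5 mm. Lowering.

```bash
python3 -m inch '[[[0.001,0.001,0.03],[0,0,0],0.03],[[0.001,0.001,0.06],[0,0,0],0.03],[[0.001,0.001,0.07],[0,0,0],0.03],[[0.001,0.001,0.076],[0,0,0],0.03],[[0.001,0.001,0.082],[0,0,0],0.03],[[0.001,0.001,0.086],[0,0,0],0.03],[[0.001,0.001,0.086],[0,0,0],0.03]]'
```

```text
clock: 6.42
tool_pos: [0.6406, 0.2622, 0.049]
ee_rot: [3.135, -0.001, 1.622]
wrist_force: [0.8, 0.5, -1.2]
gripper_width: 0.587
```

```bash
python3 -m inch '[[[0,0,0.005],[0,0,0],0.03],[[0,0,0.01],[0,0,0],0.03],[[0,0,0.013],[0,0,0],0.03],[[0,0,0.013],[0,0,0],0.03],[[0,0,0.013],[0,0,0],0.075],[[0,0,0.013],[0,0,0],0.075],[[0,0,0.013],[0,0,0],0.075],[[0,0,0.013],[0,0,0],0.075]]'
```

```text
clock: 7.08
tool_pos: [0.6409, 0.2623, 0.0363]
ee_rot: [3.135, -0.001, 1.622]
wrist_force: [-0.3, 0.1, -0.2]
gripper_width: 0.88
```

```bash
python3 -m inch '[[[0,0,-0.03],[0,0,0],0.085],[[0,0,-0.07],[0,0,0],0.085],[[0,0,-0.088],[0,0,0],0.085],[[-0.106,-0.1967,-0.088],[0,0,0.18],0.085],[[-0.106,-0.1967,-0.088],[0,0,0.18],0.085],[[-0.106,-0.1967,-0.088],[0,0,0.18],0.085],[[-0.106,-0.1967,-0.088],[0,0,0.18],0.085],[[-0.106,-0.1967,-0.088],[0,0,0.18],0.085],[[-0.106,-0.1967,-0.088],[0,0,0.18],0.085],[[-0.106,-0.1967,-0.088],[0,0,0.18],0.085],[[-0.106,-0.1967,-0.088],[0,0,0.18],0.085],[[-0.106,-0.1967,-0.088],[0,0,0.18],0.085]]'
python3 look.py w5
```

```text
clock: 8.08
tool_pos: [0.4505, 0.1465, 0.1236]
ee_rot: [3.133, -0.003, 1.441]
wrist_force: [0.8, -0.9, 0.6]
gripper_width: 0.998
tcp [0.4505 0.1465 0.1236] [ 3.133e+00 -3.000e-03  1.441e+00]
spare0 0.97 label at [0.5983 0.2558] size mm 15.7 27.6 yaw -1.534
spare0 0.97 label at [0.6433 0.2623] size mm 17.8 30.0 yaw 0.049
spare0 0.96 label at [0.4589 0.288 ] size mm 18.7 31.2 yaw -0.209
spare0 0.9 label at [0.45   0.1466] size mm 19.3 31.2 yaw -0.131
spare0 0.88 label at [0.4549 0.0776] size mm 19.2 31.0 yaw -0.061
spare0 0.77 label at [0.307  0.1937] size mm 38.0 49.9 yaw -1.225
spare0 0.66 label at [0.3304 0.3279] size mm 22.0 65.2 yaw -0.588
spare0 0.54 label at [0.6009 0.2082] size mm 17.0 26.1 yaw -1.504
spare0 0.54 label at [0.6462 0.2097] size mm 18.0 30.1 yaw 0.049
```

```bash
python3 -m inch '[[[0,0,0.03],[0.008,0,0],0.085],[[0,0,0.06],[0.008,0,0],0.085],[[0,0,0.09],[0.008,0,0],0.085],[[0,0,0.0925],[0.008,0,0],0.085],[[0,0,0.0925],[0.008,0,0],0.085],[[0,0,0.0925],[0.008,0,0],0.03],[[0,0,0.0925],[0.008,0,0],0.03],[[0,0,0.0925],[0.008,0,0],0.03],[[0,0,0.0925],[0.008,0,0],0.03],[[0,0,0.0925],[0.008,0,0],0.03],[[0,0,0.0925],[0.008,0,0],0.03]]'
```

```text
clock: 9.1
tool_pos: [0.453, 0.1471, 0.0333]
ee_rot: [3.138, -0.004, 1.442]
wrist_force: [-1.8, 0.5, 7.2]
gripper_width: 0.591
```

```bash
python3 -m inch '[[[0,0,-0.03],[0,0,0],0.03],[[0,0,-0.07],[0,0,0],0.03],[[0,0,-0.10],[0,0,0],0.03],[[0.039,0.1886,-0.1],[0,0,-0.179],0.03],[[0.039,0.1886,-0.1],[0,0,-0.179],0.03],[[0.039,0.1886,-0.1],[0,0,-0.179],0.03],[[0.039,0.1886,-0.1],[0,0,-0.179],0.03],[[0.039,0.1886,-0.1],[0,0,-0.179],0.03],[[0.039,0.1886,-0.1],[0,0,-0.179],0.03],[[0.039,0.1886,-0.1],[0,0,-0.179],0.03],[[0.039,0.1886,-0.1],[0,0,-0.179],0.03],[[0.039,0.1886,-0.1],[0,0,-0.179],0.03]]'
python3 - <<'E'
from look import *
look(save='w6.npz',z=read_state()['tool_pos'][2]+.032)
E
```

```text
clock: 10.1
tool_pos: [0.6438, 0.1614, 0.1345]
ee_rot: [3.138, -0.003, 1.621]
wrist_force: [-0.1, -0.2, -1.5]
gripper_width: 0.595
tcp [0.6438 0.1614 0.1345] [ 3.138e+00 -3.000e-03  1.621e+00]
spare0 0.89 label at [0.4627 0.2986] size mm 21.9 23.6 yaw 1.363
spare0 0.72 label at [0.6439 0.1602] size mm 18.2 30.0 yaw 0.053
spare0 0.58 label at [0.4525 0.2088] size mm 21.8 27.1 yaw -1.225
```

```bash
python3 -m inch '[[[0.001,0.001,0.03],[0,0,0],0.03],[[0.001,0.001,0.06],[0,0,0],0.03],[[0.001,0.001,0.07],[0,0,0],0.03],[[0.001,0.001,0.076],[0,0,0],0.03],[[0.001,0.001,0.082],[0,0,0],0.03],[[0.001,0.001,0.086],[0,0,0],0.03],[[0.001,0.001,0.086],[0,0,0],0.03]]'
```

```text
clock: 10.78
tool_pos: [0.6466, 0.163, 0.0518]
ee_rot: [3.134, -0.003, 1.622]
wrist_force: [-0.2, -0.8, -2.1]
gripper_width: 0.582
```

```bash
python3 -m inch '[[[0,0,0.005],[0,0,0],0.03],[[0,0,0.01],[0,0,0],0.03],[[0,0,0.014],[0,0,0],0.03],[[0,0,0.014],[0,0,0],0.03]]'
```

```text
clock: 11.12
tool_pos: [0.646, 0.1629, 0.0365]
ee_rot: [3.135, -0.003, 1.622]
wrist_force: [-0.4, -0.4, -2.1]
gripper_width: 0.585
```

```bash
python3 -m inch '[[[0,0,0],[0.006,0,0],0.075],[[0,0,0],[0.006,0,0],0.075],[[0,0,0],[0.006,0,0],0.075],[[0,0,-0.03],[0.006,0,0],0.085],[[0,0,-0.07],[0.006,0,0],0.085],[[0,0,-0.1],[0.006,0,0],0.085],[[0.1344,-0.1804,-0.165],[0.006,0,0.261],0.085],[[0.1344,-0.1804,-0.165],[0.006,0,0.261],0.085],[[0.1344,-0.1804,-0.165],[0.006,0,0.261],0.085],[[0.1344,-0.1804,-0.165],[0.006,0,0.261],0.085],[[0.1344,-0.1804,-0.165],[0.006,0,0.261],0.085],[[0.1344,-0.1804,-0.165],[0.006,0,0.261],0.085],[[0.1344,-0.1804,-0.165],[0.006,0,0.261],0.085],[[0.1344,-0.1804,-0.165],[0.006,0,0.261],0.085],[[0.1344,-0.1804,-0.165],[0.006,0,0.261],0.085],[[0.1344,-0.1804,-0.165],[0.006,0,0.261],0.085]]'
python3 look.py w7; python3 - <<'E'
from h import *
d=np.load('w7.npz');T,K,im=d['T'],d['K'],d['im']
a=rect(T,K,im,[.52,.33],.30,.24,.035,1600);b=rect(T,K,im,[.645,.17],.28,.09,.068,1600)
a=cv2.copyMakeBorder(a,0,0,0,0,0);o=np.zeros((a.shape[0]+b.shape[0],max(a.shape[1],b.shape[1]),3),np.uint8);o[:a.shape[0],:a.shape[1]]=a;o[a.shape[0]:,:b.shape[1]]=b
cv2.imwrite('pics/r7.png',o[:,:,::-1]);print(a.shape)
E
```

```text
clock: 12.45
tool_pos: [0.4588, 0.2866, 0.2003]
ee_rot: [-3.141, -0.003, 1.359]
wrist_force: [0.4, 0.9, 0.6]
gripper_width: 0.997
tcp [0.4588 0.2866 0.2003] [-3.141e+00 -3.000e-03  1.359e+00]
spare0 0.97 label at [0.4588 0.2876] size mm 18.9 31.2 yaw -0.18
spare0 0.95 label at [0.6457 0.16  ] size mm 17.8 29.9 yaw 0.048
spare0 0.6 label at [0.3252 0.3603] size mm 39.5 50.9 yaw 1.403
spare0 0.55 label at [0.6421 0.2604] size mm 17.6 30.1 yaw 0.053
(384, 480, 3)
```

View pics/r7.png

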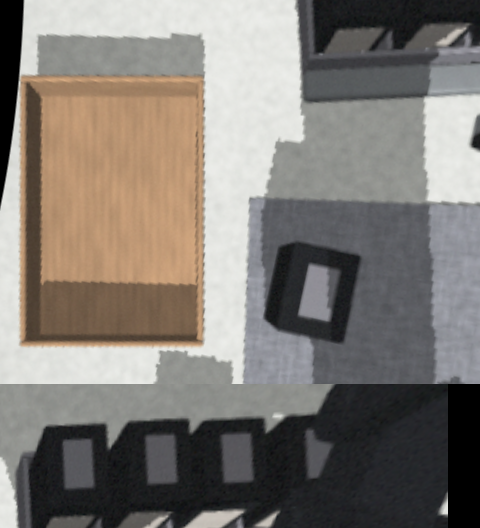

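All five bays are filled, with tops level in the lower strip. The carton shows at (20–204, 76–346), which gives centre (0.508, 0.410) and 115×169 mm, as specified. Spare a goes to the carton next.

```bash
python3 -m inch '[[[0.001,0,0.04],[0,0,-0.01],0.085],[[0.001,0,0.08],[0,0,-0.01],0.085],[[0.001,0,0.12],[0,0,-0.01],0.085],[[0.001,0,0.15],[0,0,-0.01],0.085],[[0.001,0,0.169],[0,0,-0.01],0.085],[[0.001,0,0.169],[0,0,-0.01],0.085],[[0.001,0,0.169],[0,0,-0.01],0.085],[[0.001,0,0.169],[0,0,-0.01],0.03],[[0.001,0,0.169],[0,0,-0.01],0.03],[[0.001,0,0.169],[0,0,-0.01],0.03],[[0.001,0,0.169],[0,0,-0.01],0.03],[[0.001,0,0.169],[0,0,-0.01],0.03],[[0.001,0,0.169],[0,0,-0.01],0.03]]'
```

```text
clock: 13.63
tool_pos: [0.4604, 0.2887, 0.0336]
ee_rot: [3.14, -0.005, 1.369]
wrist_force: [-1.9, 0.4, 6.4]
gripper_width: 0.587
```

```bash
python3 -m inch '[[[0,0,-0.03],[0,0,0],0.03],[[0,0,-0.07],[0,0,0],0.03],[[0.05,0.006,-0.085],[0,0,-0.1],0.03],[[0.1,0.012,-0.085],[0,0,-0.2],0.03],[[0.154,0.017,-0.085],[0,0,-0.2],0.03],[[0.154,0.017,-0.085],[0,0,-0.2],0.03],[[0.154,0.017,-0.085],[0,0,-0.2],0.03],[[0.154,0.017,-0.085],[0,0,-0.2],0.03],[[0.154,0.017,-0.05],[0,0,-0.2],0.03],[[0.154,0.017,-0.02],[0,0,-0.2],0.03],[[0.154,0.017,-0.002],[0,0,-0.2],0.03],[[0.154,0.017,0.003],[0,0,-0.2],0.03],[[0.154,0.017,0.003],[0,0,-0.2],0.03]]'
```

```text
clock: 14.72
tool_pos: [0.5074, 0.4352, 0.0324]
ee_rot: [3.14, -0.004, 1.569]
wrist_force: [0.6, 0.4, -0.9]
gripper_width: 0.586
```

```bash
python3 -m inch '[[[0,0,0],[0,0,0],0.065],[[0,0,0],[0,0,0],0.065],[[0,0,0],[0,0,0],0.065],[[0,0,-0.03],[0,0,0],0.085],[[0,0,-0.07],[0,0,0],0.085],[[0,0,-0.092],[0,0,0],0.085],[[-0.358,-0.0525,-0.092],[0,0,0.06],0.085],[[-0.358,-0.0525,-0.092],[0,0,0.06],0.085],[[-0.358,-0.0525,-0.092],[0,0,0.06],0.085],[[-0.358,-0.0525,-0.092],[0,0,0.06],0.085],[[-0.358,-0.0525,-0.092],[0,0,0.06],0.085],[[-0.358,-0.0525,-0.092],[0,0,0.06],0.085],[[-0.358,-0.0525,-0.092],[0,0,0.06],0.085],[[-0.358,-0.0525,-0.092],[0,0,0.06],0.085],[[-0.358,-0.0525,-0.092],[0,0,0.06],0.085],[[-0.358,-0.0525,-0.092],[0,0,0.06],0.085],[[-0.358,-0.0525,-0.092],[0,0,0.06],0.085],[[-0.358,-0.0525,-0.092],[0,0,0.06],0.085]]'
python3 look.py w8
```

```text
clock: 16.22
tool_pos: [0.4541, 0.0772, 0.1232]
ee_rot: [3.14, -0.004, 1.508]
wrist_force: [0.5, 0.3, 0.1]
gripper_width: 0.996
tcp [0.4541 0.0772 0.1232] [ 3.14  -0.004  1.508]
spare0 0.83 label at [0.4306 0.0178] size mm 19.4 30.9 yaw -0.111
spare0 0.78 label at [0.6043 0.157 ] size mm 20.1 26.7 yaw -1.531
spare0 0.78 label at [0.6513 0.1599] size mm 17.8 30.0 yaw 0.043
spare0 0.76 label at [0.4548 0.078 ] size mm 19.2 31.0 yaw -0.071
spare0 0.74 label at [0.307 0.193] size mm 37.5 49.4 yaw -1.235
spare0 0.72 label at [0.5933 0.1463] size mm 59.0 90.5 yaw -1.536
```

```bash
python3 -m inch '[[[0.001,0.001,0.03],[0,0,0],0.085],[[0.001,0.001,0.06],[0,0,0],0.085],[[0.001,0.001,0.09],[0,0,0],0.085],[[0.001,0.001,0.092],[0,0,0],0.085],[[0.001,0.001,0.092],[0,0,0],0.085],[[0.001,0.001,0.092],[0,0,0],0.03],[[0.001,0.001,0.092],[0,0,0],0.03],[[0.001,0.001,0.092],[0,0,0],0.03],[[0.001,0.001,0.092],[0,0,0],0.03],[[0.001,0.001,0.092],[0,0,0],0.03],[[0.001,0.001,0.092],[0,0,0],0.03]]'
```

```text
clock: 17.23
tool_pos: [0.457, 0.0791, 0.0335]
ee_rot: [3.137, -0.004, 1.51]
wrist_force: [-3.1, 0.5, 8.6]
gripper_width: 0.586
```

```bash
python3 -m inch '[[[0,0,-0.03],[0,0,0],0.03],[[0,0,-0.07],[0,0,0],0.03],[[0.04,0,-0.09],[0,0,-0.06],0.03],[[0.307,-0.0097,-0.09],[0,0,-0.06],0.03],[[0.307,-0.0097,-0.09],[0,0,-0.06],0.03],[[0.307,-0.0097,-0.09],[0,0,-0.06],0.03],[[0.307,-0.0097,-0.09],[0,0,-0.06],0.03],[[0.307,-0.0097,-0.09],[0,0,-0.06],0.03],[[0.307,-0.0097,-0.09],[0,0,-0.06],0.03],[[0.307,-0.0097,-0.09],[0,0,-0.06],0.03],[[0.307,-0.0097,-0.09],[0,0,-0.06],0.03],[[0.307,-0.0097,-0.09],[0,0,-0.06],0.03],[[0.307,-0.0097,-0.06],[0,0,-0.06],0.03],[[0.307,-0.0097,-0.02],[0,0,-0.06],0.03],[[0.307,-0.0097,0],[0,0,-0.06],0.03],[[0.307,-0.0097,0.003],[0,0,-0.06],0.03],[[0.307,-0.0097,0.003],[0,0,-0.06],0.03]]'
```

```text
clock: 18.65
tool_pos: [0.4657, 0.3844, 0.0313]
ee_rot: [3.138, -0.002, 1.568]
wrist_force: [-0.0, 0.1, -0.5]
gripper_width: 0.582
```

```bash
python3 -m inch '[[[0,0,0],[0,0,0],0.06],[[0,0,0],[0,0,0],0.06],[[0,0,0],[0,0,0],0.06],[[0,0,-0.03],[0,0,0],0.07],[[0,0,-0.07],[0,0,0],0.085],[[0,0,-0.092],[0,0,0],0.085],[[-0.366,-0.035,-0.092],[0,0,0.11],0.085],[[-0.366,-0.035,-0.092],[0,0,0.11],0.085],[[-0.366,-0.035,-0.092],[0,0,0.11],0.085],[[-0.366,-0.035,-0.092],[0,0,0.11],0.085],[[-0.366,-0.035,-0.092],[0,0,0.11],0.085],[[-0.366,-0.035,-0.092],[0,0,0.11],0.085],[[-0.366,-0.035,-0.092],[0,0,0.11],0.085],[[-0.366,-0.035,-0.092],[0,0,0.11],0.085],[[-0.366,-0.035,-0.092],[0,0,0.11],0.085],[[-0.366,-0.035,-0.092],[0,0,0.11],0.085],[[-0.366,-0.035,-0.092],[0,0,0.11],0.085],[[-0.366,-0.035,-0.092],[0,0,0.11],0.085]]'
python3 look.py w9
```

```text
clock: 20.15
tool_pos: [0.4296, 0.0184, 0.1227]
ee_rot: [3.138, -0.003, 1.458]
wrist_force: [-0.4, 0.7, 0.6]
gripper_width: 0.993
tcp [0.4296 0.0184 0.1227] [ 3.138e+00 -3.000e-03  1.458e+00]
spare0 0.92 label at [0.602  0.1512] size mm 22.0 32.0 yaw 1.571
spare0 0.92 label at [0.6518 0.161 ] size mm 17.6 29.7 yaw 0.067
spare0 0.77 label at [0.4308 0.018 ] size mm 18.9 31.1 yaw -0.115
spare0 0.58 label at [0.3063 0.1919] size mm 37.5 48.3 yaw -1.23
```

```bash
python3 -m inch '[[[0,0.001,0.03],[0,0,0],0.085],[[0,0.001,0.06],[0,0,0],0.085],[[0,0.001,0.09],[0,0,0],0.085],[[0,0.001,0.091],[0,0,0],0.085],[[0,0.001,0.091],[0,0,0],0.085],[[0,0.001,0.091],[0,0,0],0.03],[[0,0.001,0.091],[0,0,0],0.03],[[0,0.001,0.091],[0,0,0],0.03],[[0,0.001,0.091],[0,0,0],0.03],[[0,0.001,0.091],[0,0,0],0.03],[[0,0.001,0.091],[0,0,0],0.03]]'
```

```text
clock: 21.17
tool_pos: [0.4326, 0.0192, 0.0338]
ee_rot: [3.135, -0.003, 1.46]
wrist_force: [-2.7, 0.8, 9.7]
gripper_width: 0.587
```

```bash
python3 -m inch '[[[0,0,-0.03],[0,0,0],0.03],[[0,0,-0.07],[0,0,0],0.03],[[0.04,0,-0.09],[0,0,-0.11],0.03],[[0.3766,0.0762,-0.09],[0,0,-0.11],0.03],[[0.3766,0.0762,-0.09],[0,0,-0.11],0.03],[[0.3766,0.0762,-0.09],[0,0,-0.11],0.03],[[0.3766,0.0762,-0.09],[0,0,-0.11],0.03],[[0.3766,0.0762,-0.09],[0,0,-0.11],0.03],[[0.3766,0.0762,-0.09],[0,0,-0.11],0.03],[[0.3766,0.0762,-0.09],[0,0,-0.11],0.03],[[0.3766,0.0762,-0.09],[0,0,-0.11],0.03],[[0.3766,0.0762,-0.09],[0,0,-0.11],0.03],[[0.3766,0.0762,-0.09],[0,0,-0.11],0.03],[[0.3766,0.0762,-0.06],[0,0,-0.11],0.03],[[0.3766,0.0762,-0.02],[0,0,-0.11],0.03],[[0.3766,0.0762,0],[0,0,-0.11],0.03],[[0.3766,0.0762,0.003],[0,0,-0.11],0.03],[[0.3766,0.0762,0.003],[0,0,-0.11],0.03]]'
```

```text
clock: 22.67
tool_pos: [0.5491, 0.3839, 0.0319]
ee_rot: [3.136, -0.001, 1.57]
wrist_force: [-0.2, 0.1, -1.1]
gripper_width: 0.584
```

```bash
python3 -m inch '[[[0,0,0],[0.004,0,0],0.06],[[0,0,0],[0.004,0,0],0.06],[[0,0,0],[0.004,0,0],0.06],[[0,0,-0.03],[0.004,0,0],0.07],[[0,0,-0.07],[0.004,0,0],0.085],[[0,0,-0.11],[0.004,0,0],0.085],[[-0.09,0.02,-0.19],[0.004,0,0],0.085],[[-0.09,0.02,-0.19],[0.004,0,0],0.085],[[-0.09,0.02,-0.19],[0.004,0,0],0.085],[[-0.09,0.02,-0.19],[0.004,0,0],0.085],[[-0.09,0.02,-0.19],[0.004,0,0],0.085]]'
python3 look.py w10; python3 -c "
from h import *
cv2.imwrite('pics/w10.png',np.load('w10.npz')['im'][:,:,::-1])"
```

```text
clock: 23.58
tool_pos: [0.5698, 0.2928, 0.225]
ee_rot: [3.135, -0.003, 1.567]
wrist_force: [-0.1, 0.3, 0.1]
gripper_width: 0.997
tcp [0.5698 0.2928 0.225 ] [ 3.135e+00 -3.000e-03  1.567e+00]
spare0 0.97 label at [0.6407 0.2604] size mm 17.9 30.1 yaw 0.059
spare0 0.85 label at [0.4652 0.3831] size mm 19.5 31.0 yaw -0.0
spare0 0.8 label at [0.6487 0.1574] size mm 19.9 31.8 yaw 0.077
spare0 0.75 label at [0.3279 0.3612] size mm 45.6 53.4 yaw 1.363
spare0 0.72 label at [0.5492 0.3831] size mm 19.0 31.0 yaw -0.0
spare0 0.58 label at [0.5074 0.434 ] size mm 19.0 31.0 yaw -0.0
```

View pics/w10.png

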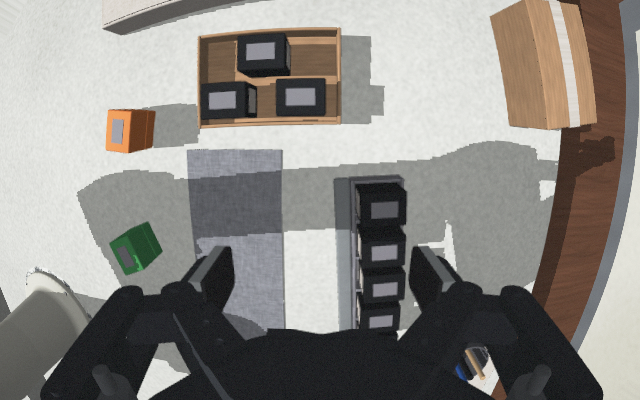

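All three leftover spares stand in the carton at (264,52), (228,98) and (301,95). The dock shows full, with tops at (384,208), (381,250), (381,288) and (379,320); bay 0 is hidden by the hand. On to the pump.

```bash
python3 -m inch '[[[-0.393,-0.05,0.005],[0.005,0,0],0.085],[[-0.393,-0.05,0.005],[0.005,0,0],0.085],[[-0.393,-0.05,0.005],[0.005,0,0],0.085],[[-0.393,-0.05,0.005],[0.005,0,0],0.085],[[-0.393,-0.05,0.005],[0.005,0,0],0.085],[[-0.393,-0.05,0.005],[0.005,0,0],0.085],[[-0.393,-0.05,0.005],[0.005,0,0],0.085],[[-0.393,-0.05,0.005],[0.005,0,0],0.085],[[-0.393,-0.05,0.005],[0.005,0,0],0.085],[[-0.393,-0.05,0.005],[0.005,0,0],0.085],[[-0.393,-0.05,0.005],[0.005,0,0],0.085],[[-0.393,-0.05,0.005],[0.005,0,0],0.085],[[-0.393,-0.05,0.005],[0.005,0,0],0.085]]'
python3 - <<'E'
from h import *
T,K=Twc('wrist');im=camera('wrist');np.savez('w11.npz',T=T,K=K,im=im);s=read_state();print(s['tool_pos'],s['ee_rot'])
a=rect(T,K,im,[.53,-.15],.16,.32,.076,1800);b=rect(T,K,im,[.53,-.15],.16,.32,.0185,1800)
cv2.imwrite('pics/r11.png',np.hstack([a,b])[:,:,::-1]);print(a.shape)
E
```

```text
clock: 24.77
tool_pos: [0.5166, -0.0972, 0.2144]
ee_rot: [-3.134, -0.003, 1.571]
wrist_force: [0.1, 0.6, -0.4]
gripper_width: 0.996
[ 0.51678489 -0.09702822  0.21470712] [-3.13492985e+00 -2.46677041e-03  1.57183078e+00]
(576, 288, 3)
```

View pics/r11.png

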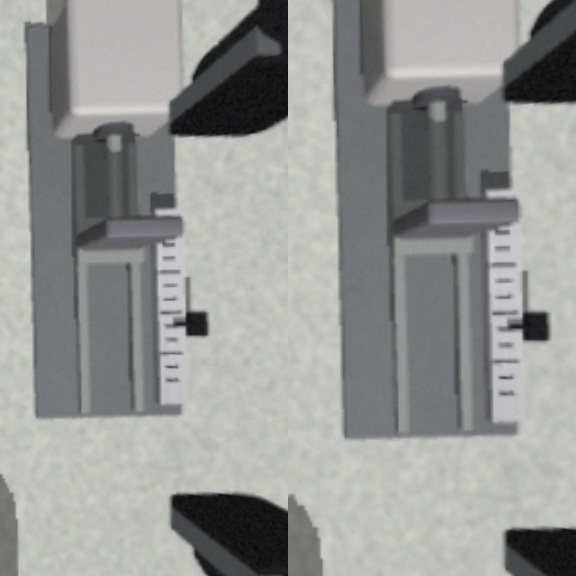

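The plate's top edge is at (107–183, 228) in the left panel, giving pull_grip (0.563, −0.151), and its width measures about 42 mm. In the right panel the nib tip is at (506,326), giving (0.509, −0.191). The expected 42 mm y offset checks, and the pull comes out near 55 mm. I'll hook the plate from behind with shut fingers, so a slackening grip won't matter.

```bash
python3 -m inch '[[[-0.053,0.084,0.05],[-0.007,0,-0.025],0],[[-0.053,0.084,0.05],[-0.007,0,-0.025],0],[[-0.053,0.084,0.05],[-0.007,0,-0.025],0],[[-0.053,0.084,0.05],[-0.007,0,-0.025],0],[[-0.053,0.084,0.05],[-0.007,0,-0.025],0],[[-0.053,0.084,0.05],[-0.007,0,-0.025],0],[[-0.053,0.084,0.05],[-0.007,0,-0.025],0],[[-0.053,0.084,0.09],[-0.007,0,-0.025],0],[[-0.053,0.084,0.12],[-0.007,0,-0.025],0],[[-0.053,0.084,0.12],[-0.007,0,-0.025],0]]'
python3 - <<'E'
from h import *
T,K=Twc('wrist');im=camera('wrist');np.savez('w12.npz',T=T,K=K,im=im);s=read_state();print(s['tool_pos'],s['ee_rot'])
side=camera('side')
a=cv2.resize(im[150:400,130:530],None,fx=1.6,fy=1.6);b=side[215:315,285:425];b=cv2.resize(b,None,fx=2,fy=2,interpolation=cv2.INTER_CUBIC)
o=np.zeros((600,640,3),np.uint8);o[:400]=a;o[400:,:280]=b
cv2.imwrite('pics/r12.png',o[:,:,::-1])
E
```

```text
clock: 25.65
tool_pos: [0.5955, -0.1469, 0.0886]
ee_rot: [-3.133, -0.007, 1.598]
wrist_force: [-0.2, 0.7, -1.6]
gripper_width: -0.005
[ 0.59724781 -0.14777509  0.09175987] [-3.13621914 -0.00549889  1.59748699]
```

View pics/r12.png

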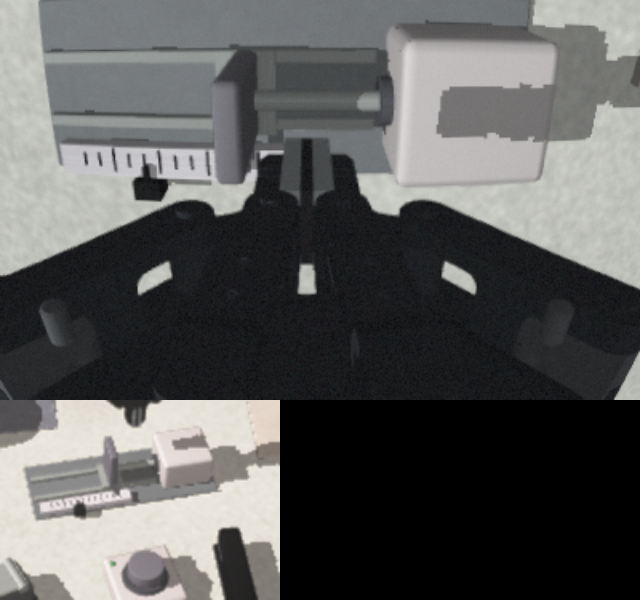

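The shut fingers, at (307,140), sit between the plate (230,130) and the housing (390,100), above the rod. Lower and start the draw.

```bash
python3 -m inch '[[[-0.003,0,0.02],[0,0.005,0],0],[[-0.003,0,0.034],[0,0.005,0],0],[[-0.003,0,0.034],[0,0.005,0],0],[[-0.003,-0.01,0.034],[0,0.005,0],0],[[-0.003,-0.02,0.034],[0,0.005,0],0],[[-0.003,-0.028,0.034],[0,0.005,0],0],[[-0.003,-0.036,0.034],[0,0.005,0],0],[[-0.003,-0.042,0.034],[0,0.005,0],0],[[-0.003,-0.045,0.034],[0,0.005,0],0],[[-0.003,-0.045,0.034],[0,0.005,0],0]]'
cat > pump.py <<'E'
from h import *
import sys
T,K=Twc('wrist');im=camera('wrist');s=read_state();print(s['tool_pos'].round(4),s['ee_rot'].round(3),s['wrist_force'].round(1))
side=camera('side');top=camera('top');np.savez(sys.argv[1]+'.npz',T=T,K=K,im=im,side=side,top=top)
x=s['tool_pos'][0]
o=np.zeros((600,800,3),np.uint8)
o[:320]=cv2.resize(im[150:310,120:520],None,fx=2,fy=2);o[320:600,:420]=cv2.resize(side[225:295,290:395],None,fx=4,fy=4,interpolation=cv2.INTER_CUBIC)
o[320:600,440:800]=cv2.resize(top[170:240,345:435],None,fx=4,fy=4,interpolation=cv2.INTER_CUBIC)
cv2.imwrite('pics/'+sys.argv[1]+'.png',o[:,:,::-1])
E
python3 pump.py p1
```

```text
clock: 26.58
tool_pos: [0.5541, -0.153, 0.0609]
ee_rot: [-3.141, -0.008, 1.597]
wrist_force: [-1.2, 0.3, -0.1]
gripper_width: 0.0
[ 0.5545 -0.1531  0.0609] [ 3.142 -0.008  1.597] [ 1.  -0.6 -0.1]
```

View pics/p1.png

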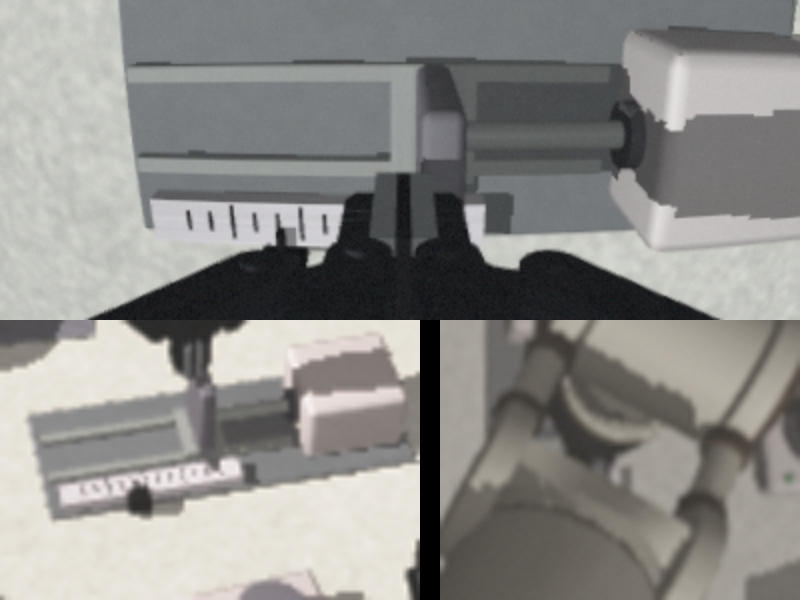

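```bash
python3 - <<'E'
from h import *
d=np.load('p1.npz');T,K,im=d['T'],d['K'],d['im']
for z in(.02,.04,.06,.076):print(z,pix2w(T,K,[[120+425/2,150+110/2],[120+462/2,150+110/2],[120+462/2,150+160/2],[120+612/2,150+135/2]],z,True).round(4)[:,:2].tolist())
t=read_state()['tool_pos'];print('tcp pix zoom',(w2pix(T,K,t,True)-[120,150])*2)
Ts,Ks=Twc('side');print('side tcp zoom',(w2pix(Ts,Ks,t)-[290,225])*4+[0,320], 'plate home top', (w2pix(Ts,Ks,[[.563,-.129,.076],[.563,-.173,.076]])-[290,225])*4+[0,320])
E
```

```text
0.02 [[0.5617, -0.1446], [0.5745, -0.1443], [0.5755, -0.1628], [0.6302, -0.1525]]
0.04 [[0.5608, -0.139], [0.5724, -0.1387], [0.5733, -0.1554], [0.6227, -0.1461]]
0.06 [[0.5599, -0.1334], [0.5702, -0.1331], [0.571, -0.148], [0.6152, -0.1397]]
0.076 [[0.5592, -0.1289], [0.5685, -0.1286], [0.5693, -0.142], [0.6091, -0.1345]]
tcp pix zoom [[404.86485357 176.39537428]]
side tcp zoom [[188.24442764 387.82149326]] plate home top [[193.1401402  347.56511308]
 [205.97551209 392.07034503]]
```

The plate is still home (its top reprojects to x 0.559–0.569) and the fingers stand in front of it, so they passed it without drawing the slide. I'll go back behind it, and deeper, in small checked steps.

```bash
python3 -m inch '[[[0,0,-0.04],[0,0,0],0],[[0,0,-0.04],[0,0,0],0],[[0,0,-0.04],[0,0,0],0],[[0.003,0.047,-0.04],[0,0.008,0],0],[[0.003,0.047,-0.04],[0,0.008,0],0],[[0.003,0.047,-0.04],[0,0.008,0],0],[[0.003,0.047,-0.04],[0,0.008,0],0],[[0.003,0.047,-0.01],[0,0.008,0],0],[[0.003,0.047,0.008],[0,0.008,0],0],[[0.003,0.047,0.009],[0,0.008,0],0],[[0.003,0.047,0.009],[0,0.008,0],0],[[0.003,0.047,0.009],[0,0.008,0],0],[[0.003,0.047,0.009],[0,0.008,0],0]]'
```

```text
clock: 27.82
tool_pos: [0.6028, -0.1495, 0.0539]
ee_rot: [3.139, -0.014, 1.597]
wrist_force: [-0.4, 0.0, 0.3]
gripper_width: -0.002
```

```bash
python3 -m inch '[[[0,-0.005,0],[0,0,0],0],[[0,-0.010,0],[0,0,0],0],[[0,-0.014,0],[0,0,0],0],[[0,-0.018,0],[0,0,0],0],[[0,-0.022,0],[0,0,0],0],[[0,-0.022,0],[0,0,0],0],[[0,-0.022,0],[0,0,0],0]]'; python3 - <<'E'
from h import *
s=read_state();print(s['wrist_force'],s['wrist_torque'])
E
```

```text
clock: 28.4
tool_pos: [0.5806, -0.15, 0.0538]
ee_rot: [3.139, -0.014, 1.597]
wrist_force: [-0.9, 0.3, 0.3]
gripper_width: 0.0
[-0.89592015  0.31355246  0.32806713] [ 0.0151244  -0.027995    0.01229942]
```

```bash
python3 -m inch '[[[0,-0.004,0],[0,-0.013,0],0],[[0,-0.008,0],[0,-0.013,0],0],[[0,-0.012,0],[0,-0.013,0],0],[[0,-0.012,0],[0,-0.013,0],0],[[0,-0.012,0],[0,-0.013,0],0]]'; python3 - <<'E'
from h import *
s=read_state();print(s['wrist_force'],s['tool_pos'])
d=camera('wrist');T,K=Twc('wrist')
cv2.imwrite('pics/p2.png',cv2.resize(d[150:310,120:520],None,fx=2,fy=2)[:,:,::-1])
E
```

```text
clock: 28.82
tool_pos: [0.569, -0.1507, 0.0542]
ee_rot: [3.137, -0.001, 1.597]
wrist_force: [4.5, -1.8, -1.3]
gripper_width: -0.005
[ 4.51909617 -1.8263825  -1.33725912] [ 0.56899481 -0.15072467  0.05416149]
```

View pics/p2.png

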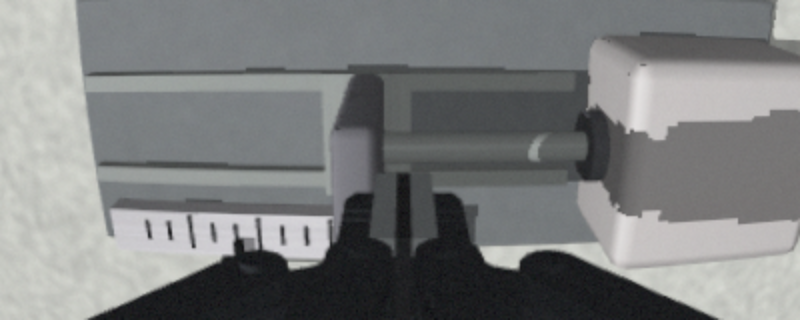

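```bash
python3 - <<'E'
from h import *
Rz=lambda p:(np.cos(.026)*p[0]+np.sin(.026)*p[1])
T,K=Twc('wrist');im=camera('wrist');s=read_state()
f=pix2w(T,K,[[120+333/2,150+160/2]],.076,True)[0];n=pix2w(T,K,[[120+240/2,150+240/2]],.0185,True)[0]
print('plate front edge',f,'centre axis x',Rz(f)+.006,'nib',n,Rz(n),'tcp axis x',Rz(s['tool_pos']))
d=np.load('w11.npz')
g=pix2w(d['T'],d['K'],w2pix(d['T'],d['K'],[[.5633,-.1506,.076]],True),.076,True)[0]
print('home centre',Rz([.5633,-.1506]),'nib r11',Rz([.509,-.191]))
a=rect(T,K,im,[.53,-.195],.06,.1,.0185,1000).mean(2).astype(int)  # x=.58-v/1000,y=-.165-u/1000
print('dark px in nib/marker area, per y: x-range')
for u in range(10,50,2):
    v=np.nonzero(a[30:95,u]<50)[0]
    print(round(-.165-u/1000,3),(round(.55-v.max()/1000,3),round(.55-v.min()/1000,3),len(v)) if len(v) else None)
E
```

```text
plate front edge [ 0.55151106 -0.13787066  0.076     ] centre axis x 0.5537404236931784 nib [ 0.50971764 -0.19334978  0.0185    ] 0.5045188398061038 tcp axis x 0.5649179549846022
home centre 0.559194456468055 nib r11 0.5038625271752367
dark px in nib/marker area, per y: x-range
-0.175 (np.float64(0.55), np.float64(0.55), 1)
-0.177 (np.float64(0.55), np.float64(0.55), 1)
-0.179 (np.float64(0.549), np.float64(0.55), 2)
-0.181 (np.float64(0.549), np.float64(0.55), 2)
-0.183 (np.float64(0.549), np.float64(0.55), 2)
-0.185 (np.float64(0.548), np.float64(0.55), 3)
-0.187 (np.float64(0.548), np.float64(0.55), 3)
-0.189 (np.float64(0.526), np.float64(0.55), 4)
-0.191 (np.float64(0.547), np.float64(0.55), 4)
-0.193 (np.float64(0.509), np.float64(0.55), 8)
-0.195 (np.float64(0.508), np.float64(0.55), 10)
-0.197 (np.float64(0.508), np.float64(0.55), 12)
-0.199 (np.float64(0.508), np.float64(0.55), 26)
-0.201 (np.float64(0.504), np.float64(0.55), 33)
-0.203 (np.float64(0.502), np.float64(0.55), 38)
-0.205 (np.float64(0.499), np.float64(0.55), 47)
-0.207 (np.float64(0.495), np.float64(0.55), 56)
-0.209 (np.float64(0.491), np.float64(0.55), 60)
-0.211 (np.float64(0.488), np.float64(0.55), 63)
-0.213 (np.float64(0.486), np.float64(0.55), 65)
```

```bash
python3 -m inch '[[[0,-0.006,0],[0,0,0],0],[[0,-0.012,0],[0,0,0],0],[[0,-0.018,0],[0,0,0],0],[[0,-0.024,0],[0,0,0],0],[[0,-0.03,0],[0,0,0],0],[[0,-0.036,0],[0,0,0],0],[[0,-0.042,0],[0,0,0],0],[[0,-0.046,0],[0,0,0],0],[[0,-0.047,0],[0,0,0],0],[[0,-0.047,0],[0,0,0],0]]'; cat > pm.py <<'E'
from h import *
import sys
Rz=lambda p:(np.cos(.026)*p[0]+np.sin(.026)*p[1])
T,K=Twc('wrist');im=camera('wrist');s=read_state();np.savez(sys.argv[1]+'.npz',T=T,K=K,im=im)
print('tcp axis',Rz(s['tool_pos']),s['wrist_force'])
g=im.mean(2)
for r in(225,230,235,240): print(r,g[r,276:296].astype(int),g[r,300:312].astype(int))
E
python3 pm.py p3
python3 - <<'E'
from h import *
d=np.load('p3.npz');im=d['im'];top=camera('side')
o=np.zeros((600,800,3),np.uint8)
o[:320]=cv2.resize(im[150:310,120:520],None,fx=2,fy=2);o[320:600,:420]=cv2.resize(top[225:295,290:395],None,fx=4,fy=4,interpolation=cv2.INTER_CUBIC)
o[320:600,440:]=cv2.resize(im[230:300,230:320],(360,280),interpolation=cv2.INTER_CUBIC)
cv2.imwrite('pics/p3.png',o[:,:,::-1])
E
```

```text
clock: 29.75
tool_pos: [0.5217, -0.1519, 0.0539]
ee_rot: [3.138, -0.001, 1.597]
wrist_force: [0.4, 0.4, 0.8]
gripper_width: -0.001
tcp axis 0.5179031742984403 [ 0.29288566 -0.03719202  0.25911097]
225 [124 124 123 125 124 123 124 125 124 126 126 125 124 123 123 124 127 124
 124 126] [124 125 121 121 124 123 122 123 122 126 123 124]
230 [124 124 123 122 123 125 123 122 126 121 125 123 119 125 124 124 127 122
 125 124] [125 124 122 123 122 122 123 122 123 125 123 126]
235 [108 109 105 103 107 104 105 105 103 103 103 100 102 103  99  98 100  98
 100  98] [97 95 98 94 95 92 93 87 80 78 77 77]
240 [157 159 155 156 157 156 154 155 157 155 159 158 156 157 156 157 155 158
 157 154] [156 155 156 156 158 156 156 118  86  75  75  75]
```

View pics/p3.png

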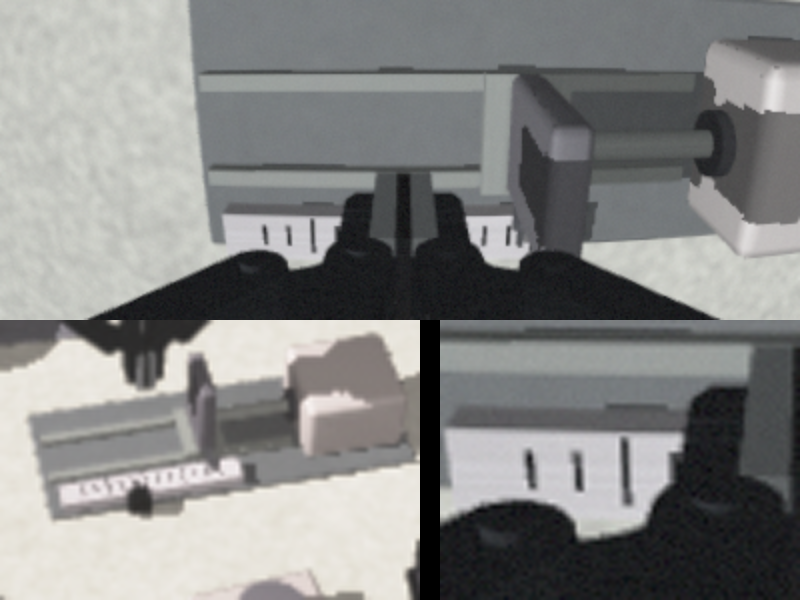

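The shut fingers yielded sideways along the jaw direction again and slid past the plate; it is back home at (520–590, 80–250). I'll turn the hand a quarter so the plate bears on the sides of the fingers, across the jaws, which is the stiff direction. The camera will then be on the marker side.

```bash
python3 -m inch '[[[0,0,-0.04],[0,0,0],0],[[0,0,-0.08],[0,0,0],0],[[0,0.079,-0.08],[0,0,-0.8],0],[[0,0.079,-0.08],[0,0,-0.8],0],[[0,0.079,-0.08],[0,0,-0.8],0],[[0,0.079,-0.08],[0,0,-1.57],0],[[0,0.079,-0.08],[0,0,-1.57],0],[[0,0.079,-0.08],[0,0,-1.57],0],[[0,0.079,-0.08],[0,0,-1.57],0],[[0,0.079,-0.08],[0,0,-1.57],0],[[0,0.079,-0.08],[0,0,-1.57],0],[[0,0.079,-0.08],[0,0,-1.57],0],[[0,0.079,-0.08],[0,0,-1.57],0],[[0,0.079,-0.08],[0,0,-1.57],0],[[0,0.079,-0.08],[0,0,-1.57],0],[[0,0.079,-0.08],[0,0,-1.57],0],[[0,0.079,-0.08],[0,0,-1.57],0],[[0,0.079,-0.08],[0,0,-1.57],0]]'
```

```text
clock: 31.35
tool_pos: [0.601, -0.15, 0.1343]
ee_rot: [3.141, 0.004, -3.118]
wrist_force: [-0.3, -0.2, 0.3]
gripper_width: 0.001
```

```bash
python3 -m inch '[[[0,0,0.03],[0,0,0],0],[[0,0,0.06],[0,0,0],0],[[0,0,0.082],[0,0,0],0],[[0,0,0.082],[0,0,0],0],[[0,0,0.082],[0,0,0],0],[[0.006,0,0.082],[0,0,0],0],[[0.012,0,0.082],[0,0,0],0],[[0.018,0,0.082],[0,0,0],0],[[0.024,0,0.082],[0,0,0],0],[[0.03,0,0.082],[0,0,0],0],[[0.036,0,0.082],[0,0,0],0],[[0.036,0,0.082],[0,0,0],0],[[0.036,0,0.082],[0,0,0],0]]'; python3 - <<'E'
from h import *
for _ in range(3):
    T,K=Twc('wrist');im=camera('wrist');s=read_state();print(s['wrist_force'],s['tool_pos'])
np.savez('p4.npz',T=T,K=K,im=im)
# rectified strips: plate top (z=.076) and marker (z=.0185) as numbers; x = .60 - v/1000
a=rect(T,K,im,[.54,-.15],.06,.12,.076,1000).mean(2).astype(int)
for y in(-.14,-.15,-.16): print(y,a[:,int((-.12-y)*1000)][::2])
b=rect(T,K,im,[.54,-.195],.05,.12,.0185,1000).mean(2).astype(int)
for y in(-.178,-.184,-.189,-.195,-.200,-.206): print(y,b[:,int((-.17-y)*1000)][::2])
E
```

```text
clock: 32.43
tool_pos: [0.5665, -0.1513, 0.0536]
ee_rot: [-3.141, 0.007, -3.119]
wrist_force: [3.3, 1.5, 4.6]
gripper_width: 0.0
[4.33300736 0.46152555 5.90577305] [ 0.56662067 -0.1513195   0.0536128 ]
[ 4.12218447 -0.17879546  5.80826706] [ 0.5666434  -0.15132099  0.05353481]
[3.74696764 0.356395   6.17576476] [ 0.56674219 -0.15133061  0.05355717]
-0.14 [ 43  44  39  42  40  44  42  42  44  45  44  46  43  40  44  59  45  45
  45  67  90  91  84 110 115 122 132 131 107 105 107 105 106 105 122 150
 148 148 150 149 149 150 151 151 151 151 152 155 153 153 153 154 154 154
 155 156 156 155 157 156]
-0.15 [ 44  41  45  44  45  46  43  44  41  45  42  48  45  37  38  37  38  37
  38  38  35  42  87 110 116 120 134 124 105 107 106 105 104 102 131 151
 150 147 120 119 120 119 120 119 119 119 118 119 119 121 119 120 119 122
 122 120 120 120 121 118]
-0.16 [ 42  40  42  44  42  44  41  45  45  42  41  44  45  47  43  56  49  43
  45  68  72  73  95 110 117 121 137 117 106 108 106 104 103 104 137 151
 149 146 121 121 120 118 120 121 119 119 120 121 121 120 119 118 119 118
 118 119 121 121 118 1
[... 813 characters left out ...]
00 199 200 196  53 195 202
 202 196 183 203 203 167 136 202 202 203 148 183 203 202 203 108 203 203
 202 117 180 202 203 188  85 166 124  62  28 199 202 202 188  98 200 200
 198  84 191 199 199 197]
-0.2 [199 198 191 189 191 198 195 191 192 190 188 194 198 197 193 186 187 190
 194 196 195 196 197 196 195 195 198 200 199 199 201 182 172 182 190 196
 195 193 188 169 193 199 194 146 119  49  31 167 160 205 205 204 204 201
 201 201 199 200 200 200]
-0.206 [191 194 193 194 192 193 190 193 194 194 191 193 194 194 191 191 191 190
 187 185 182 186 194 200 195 189 193 196 186 185 189 174 115 116 115 114
 117 116 113 111 113 112  36  26  32  28  32  25  36  31 185 189 189 184
 183 186 190 192 190 191]
```

```bash
python3 -m inch '[[[0,0,-0.004],[0,0,0],0],[[0.004,0,-0.004],[0,0,0],0],[[0.008,0,-0.004],[0,0,0],0],[[0.012,0,-0.004],[0,0,0],0],[[0.016,0,-0.004],[0,0,0],0],[[0.016,0,-0.004],[0,0,0],0],[[0.016,0,-0.004],[0,0,0],0]]'; cat > pm.py <<'E'
from h import *
import sys
Rz=lambda p:(np.cos(.026)*p[0]+np.sin(.026)*p[1])
F=[]
for _ in range(3):
    T,K=Twc('wrist');im=camera('wrist');s=read_state();F.append(s['wrist_force'])
t=s['tool_pos'];print('F',np.mean(F,0).round(2),'tcp',t.round(4),'axis',Rz(t).round(4),s['ee_rot'].round(3))
np.savez(sys.argv[1]+'.npz',T=T,K=K,im=im)
c=Rz(t)-.010+.0035 # expected plate centre; profile around it
a=rect(T,K,im,[t[0]-.01,-.152],.06,.06,.076,1000).mean(2).astype(int)
print('x from',(t[0]+.02).round(3),'plate z=.076',a[:,20:40].mean(1).astype(int))
b=rect(T,K,im,[t[0]-.01,-.187],.03,.06,.018,1000).mean(2).astype(int)
for y in(-.184,-.187,-.190,-.194,-.197): print(y,b[:,int((-.172-y)*1000)])
E
python3 pm.py p5
```

```text
clock: 33.17
tool_pos: [0.55, -0.1515, 0.057]
ee_rot: [-3.141, 0.006, -3.118]
wrist_force: [-0.1, -0.6, 0.5]
gripper_width: 0.001
F [-0.6   0.17  0.18] tcp [ 0.5508 -0.1518  0.0575] axis 0.5467 [-3.141  0.007 -3.118]
x from 0.571 plate z=.076 [ 40  41  42  43  47  50  53  59  71  91 108 109 109 108 108 108 106 105
 105 104 103 102 100 108 114 114 114 113 108 102 104 104 104 104 118 145
 149 150 149 149 149 138 124 117 117 118 118 117 118 118 119 119 119 119
 119 119 119 119 119 119]
-0.184 [126  53  83  83  81  80  81  80  97 173 201 200 201 202 204 200 202 203
 202 202 201 202 202 202 203 203 200 151  83 165 200 203 204 202 203 205
 204 204 204 203 205 203 204 203 203 202 199 203 200 199 199 199 201 200
 155 164 199 200 199 200]
-0.187 [146  43  80 102  89  79  88 146 187 120  69 151 191 195 196 197 197 197
 134  84 192 198 197 198 197 198 191 127  52 165 196 198 198 199 198 192
 147 116 178 198 198 200 198 198 197 144 134 181 200 200 199 198 199 200
 109 116 200 200 200 199]
-0.19 [148  36  85 108  87  80  94 175 194 114  73 173 198 200 199 199 200 196
 119  75 195 201 200 201 201 200 191 121  58 170 199 200 201 202 202 190
 113  91 180 200 202 200 201 199 195  99 102 178 199 199 199 199 200 200
 101 123 199 199 200 200]
-0.194 [142  54 149 191 184 182 190 200 195 147 136 199 202 204 203 204 202 196
 152 136 199 202 201 203 202 205 192 117  69 177 203 203 202 204 204 192
 118 112 187 202 204 202 201 203 195  84 115 186 202 202 202 203 203 202
  88 136 198 139 123 124]
-0.197 [186 164 182 198 197 198 200 199 199 199 198 198 197 198 196 198 199 199
 200 199 199 200 201 199 199 200 184 107 124 187 200 200 198 201 201 200
 201 200 200 200 201 200 200 202 200 200 202 202 201 201 201 201 200 198
  77 141 195 135 123 121]
```

The pointer is home again. The plate pushed the tool up with about 6 N before slipping, so the shut tips were only catching the plate's top edge, held up around the rod. I'll straddle the rod with the jaws opened 24 mm and go much deeper behind the plate.

```bash
python3 -m inch '[[[0,0,-0.045],[0,0,0],0.024],[[0,0,-0.045],[0,0,0],0.024],[[-0.051,0.002,-0.045],[0,0.006,0],0.024],[[-0.051,0.002,-0.045],[0,0.006,0],0.024],[[-0.051,0.002,-0.045],[0,0.006,0],0.024],[[-0.051,0.002,-0.045],[0,0.006,0],0.024],[[-0.051,0.002,-0.01],[0,0.006,0],0.024],[[-0.051,0.002,0.01],[0,0.006,0],0.024],[[-0.051,0.002,0.018],[0,0.006,0],0.024],[[-0.051,0.002,0.023],[0,0.006,0],0.024],[[-0.051,0.002,0.023],[0,0.006,0],0.024],[[-0.051,0.002,0.023],[0,0.006,0],0.024]]'; python3 pm.py p6 | head -1
```

```text
clock: 34.32
tool_pos: [0.6025, -0.149, 0.0362]
ee_rot: [-3.14, 0.003, -3.118]
wrist_force: [0.4, 1.0, 0.2]
gripper_width: 0.28
F [ 0.05 -0.37  0.64] tcp [ 0.603  -0.1491  0.0365] axis 0.5989 [-3.14   0.004 -3.118]
```

```bash
python3 -m inch '[[[0.008,0,0],[0,0,0],0.024],[[0.016,0,0],[0,0,0],0.024],[[0.024,0,0],[0,0,0],0.024],[[0.03,0,0],[0,0,0],0.024],[[0.036,0,0],[0,0,0],0.024],[[0.042,0,0],[0,0,0],0.024],[[0.042,0,0],[0,0,0],0.024],[[0.042,0,0],[0,0,0],0.024]]'; python3 pm.py p7
```

```text
clock: 35.13
tool_pos: [0.5616, -0.1504, 0.0371]
ee_rot: [-3.139, 0.006, -3.119]
wrist_force: [4.2, 0.3, 0.3]
gripper_width: 0.281
F [4.65 0.23 2.39] tcp [ 0.5618 -0.1504  0.037 ] axis 0.5577 [-3.139  0.005 -3.118]
x from 0.582 plate z=.076 [108 103  94  93  93  93  93  93  93  93  89  77  76  75  74  74  73  73
  73  73  73  73  74  74  74  73  74  74  74  74  75  75  72  82 105 110
 114 116 118 121 124 133 142 129 108 106 106 106 106 105 105 105 105 105
 104 105 104 109 144 151]
-0.184 [ 43  43  60 140 195 200 201 200 200 195 188 128  79 134 185 186 185 186
 189 190 197 201 201 201 200 201 202 204 198 141 125 124 119  90  86  90
  86  82  81  86 186 203 204 203 204 204 204 204 203 203 204 206 204 205
 206 206 206 203 205 205]
-0.187 [195 194 196 193 194 195 195 194 195 195 196 129  80 145 194 197 196 194
 194 194 136  90 168 197 197 195 196 198 190 107  53 138 137 110 102  84
  87  85  86  58 184 198 198 198 198 200 191 123  88 191 199 200 201 199
 199 190 128 114 189 202]
-0.19 [200 199 200 200 200 200 199 200 200 201 201 127  77 154 200 201 202 200
 201 202 131  89 174 201 200 201 201 200 192 113  67 173 147 123 115  89
  79 110 111  62 191 203 202 202 201 202 190 100  85 200 201 201 202 201
 202 186  86  65 189 201]
-0.194 [200 200 200 201 199 201 201 201 200 202 193 117  75 163 201 201 202 202
 200 198 174 156 188 202 203 203 203 201 198 165 127 191 204 204 186 151
 131 172 115  77 200 203 201 202 203 205 186  92 110 204 202 204 204 202
 202 182  90  82 198 204]
-0.197 [196 196 197 197 198 199 197 198 197 197 195 180 171 190 200 197 198 199
 198 199 199 198 199 200 199 197 200 199 200 199 201 198 199 199 199 201
 200 201 140 132 201 201 201 200 202 200 201 201 201 200 199 201 201 201
 200 201 202 201 201 201]
```

Engaged with a deep overlap: Fx is 4.7 N and the pointer is at x≈0.545, so 36 mm remains to the marker.

```bash
python3 -m inch '[[[0.006,0,0],[0,0,0],0.024],[[0.012,0,0],[0,0,0],0.024],[[0.018,0,0],[0,0,0],0.024],[[0.024,0,0],[0,0,0],0.024],[[0.03,0,0],[0,0,0],0.024],[[0.034,0,0],[0,0,0],0.024],[[0.035,0,0],[0,0,0],0.024],[[0.035,0,0],[0,0,0],0.024]]'; python3 pm.py p8; python3 -c "
from h import *
im=np.load('p8.npz')['im'];cv2.imwrite('pics/p8.png',cv2.resize(im[90:340,180:500],None,fx=2.4,fy=2.4,interpolation=cv2.INTER_CUBIC)[:,:,::-1])"
```

```text
clock: 35.95
tool_pos: [0.5278, -0.1512, 0.0372]
ee_rot: [-3.139, 0.008, -3.118]
wrist_force: [6.3, 1.6, -0.9]
gripper_width: 0.285
F [ 6.73  0.91 -0.28] tcp [ 0.528  -0.1512  0.0372] axis 0.5239 [-3.139  0.008 -3.118]
x from 0.548 plate z=.076 [111  95  93  93  93  93  93  93  93  92  83  77  77  77  77  77  77  76
  76  76  76  76  77  77  76  76  76  77  77  77  77  77  74  80 105 110
 114 116 118 120 124 133 143 131 109 106 106 106 106 105 106 106 105 105
 105 105 105 107 141 150]
-0.184 [ 43  43  46  84 116  81 137 187 178 152 115 117 121 116 100 103 102  91
 102 133 161 189 199 203 204 203 201 200 156 122 121 105  88  85  82  82
  81  79  81 102 186 191 192 192 189 184 185 186 184 184 185 186 185 184
 187 184 170 171 158 145]
-0.187 [163 186 194 198 144  48 120 191 198 198 200 199 199 173  86 142 190 199
 199 200 199 199 167  83 176 200 198 201 162 143 147 103  43  79  88  88
  90  80  83 121 181 146 184 199 197 199 199 199 198 191 188 196 198 199
 196 198 199 199 120  81]
-0.19 [199 202 202 197 141  45 132 195 201 202 201 200 201 155  51 146 195 201
 201 201 199 201 147  34 174 202 201 201 200 199 200 129  52 103 112  87
  81 112 188 193 142  54 181 198 196 198 199 198 193 114  84 171 197 197
 195 196 195 194 111  87]
-0.194 [204 202 203 198 128  69 144 203 203 202 203 202 202 137  56 157 200 203
 202 203 202 201 138  58 183 203 202 202 204 202 202 123  60 111 115  89
  80  73  39  36  25  58 191 201 202 202 201 198 193 108  87 178 200 199
 199 199 199 197 103 100]
-0.197 [200 201 200 199 144 121 164 200 199 200 202 200 200 200 200 201 201 201
 202 200 201 198 201 202 200 200 201 201 202 202 200 117  90 177 154 123
 122  80  31  29  31 128 197 200 200 201 200 198 200 199 199 198 198 200
 197 198 199 198  94 106]
```

View pics/p8.png

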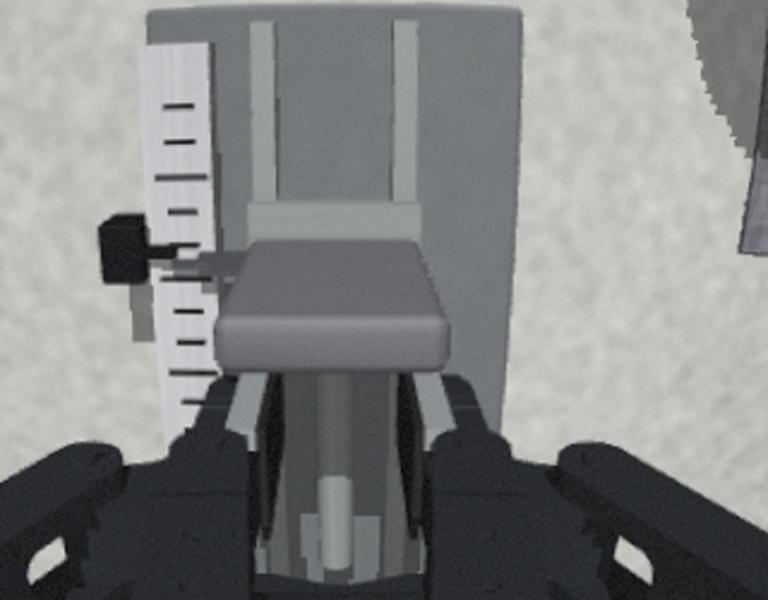

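The pointer at (210,264) stands just short of the nib at (160,251), with 3.5 mm left. That was the last picture I can view, so from here I check with numbers. Draw 3.5 mm more and hold.

```bash
python3 -m inch '[[[0.002,0,0],[0,0,0],0.024],[[0.0035,0,0],[0,0,0],0.024],[[0.0035,0,0],[0,0,0],0.024],[[0.0035,0,0],[0,0,0],0.024]]'; python3 pm.py p9 | grep -v plate;  python3 -m inch '[[[0,0,0],[0,0,0],0.024],[[0,0,0],[0,0,0],0.024],[[0,0,0],[0,0,0],0.024],[[0,0,0],[0,0,0],0.024],[[0,0,0],[0,0,0],0.024],[[0,0,0],[0,0,0],0.024],[[0,0,0],[0,0,0],0.024],[[0,0,0],[0,0,0],0.024],[[0,0,0],[0,0,0],0.024],[[0,0,0],[0,0,0],0.024],[[0,0,0],[0,0,0],0.024],[[0,0,0],[0,0,0],0.024],[[0,0,0],[0,0,0],0.024],[[0,0,0],[0,0,0],0.024],[[0,0,0],[0,0,0],0.024],[[0,0,0],[0,0,0],0.024],[[0,0,0],[0,0,0],0.024],[[0,0,0],[0,0,0],0.024],[[0,0,0],[0,0,0],0.024],[[0,0,0],[0,0,0],0.024]]'
```

```text
clock: 36.43
tool_pos: [0.5254, -0.1513, 0.0372]
ee_rot: [-3.138, 0.01, -3.118]
wrist_force: [6.6, -0.2, -0.7]
gripper_width: 0.286
F [ 7.15  0.88 -1.78] tcp [ 0.5255 -0.1513  0.0372] axis 0.5214 [-3.138  0.01  -3.118]
  76  76  77  76  76  77  77  76  78  77  77  77  77  77  74  80 105 110
 113 116 118 120 124 132 142 131 109 106 106 106 106 106 106 105 105 105
 105 105 105 105 139 150]
-0.184 [ 40  43  42  57 170 204 205 188 168 139 110 114 118 112  98 102  99  84
  96 127 161 189 200 204 204 201 200 198 190 102  96 120 118  94  84  83
  80  80  84  95 190 196 189 189 186 181 182 181 183 178 180 180 179 180
 182 178 151 151 160 152]
-0.187 [158 167 105  73 173 197 199 198 199 199 196 115 121 179 200 200 199 200
 199 199 131 120 181 198 201 200 199 197 185  70  67 131 122  90  84  90
  86  81  81 102 194 199 200 198 200 198 198 199 197 198 197 199 198 199
 196 180  58 141 191 197]
-0.19 [201 181 110  80 185 201 200 200 200 200 187  82 108 184 202 199 199 201
 200 191  93 121 199 200 201 201 200 201 182  66 105 186 136 122 115  90
  79  67  38 127 198 198 198 197 198 197 171  60 135 197 194 197 197 197
 197 173  52 147 192 196]
-0.194 [203 180 102  89 204 204 202 204 203 202 179  92 122 191 201 203 203 203
 200 185  86 139 203 201 203 202 202 203 180  63 125 183 131 122 109  72
  58  43  28 137 201 200 203 200 199 198 164  63 146 198 198 199 199 197
 197 166  63 156 194 196]
-0.197 [200 176 118 126 196 199 199 199 201 200 203 202 201 199 202 201 200 201
 200 200 200 201 201 200 200 201 201 200 176  57 133 180 125 121 103  49
  29  29  38 166 201 200 200 201 200 200 199 199 198 197 199 200 199 198
 197 161  70 162 196 197]
clock: 38.25
tool_pos: [0.5266, -0.1513, 0.0372]
ee_rot: [-3.138, 0.012, -3.118]
wrist_force: [7.7, 0.8, -1.5]
gripper_width: 0.28
```

```bash
python3 -m inch '[[[0.0015,0,0],[0,0,0],0.024],[[0.002,0,0],[0,0,0],0.024],[[0.002,0,0],[0,0,0],0.024],[[0.002,0,0],[0,0,0],0.024],[[0.002,0,0],[0,0,0],0.024],[[0.002,0,0],[0,0,0],0.024],[[0.002,0,0],[0,0,0],0.024],[[0.002,0,0],[0,0,0],0.024],[[0.002,0,0],[0,0,0],0.024],[[0.002,0,0],[0,0,0],0.024],[[0.002,0,0],[0,0,0],0.024],[[0.002,0,0],[0,0,0],0.024],[[0.002,0,0],[0,0,0],0.024],[[0.002,0,0],[0,0,0],0.024],[[0.002,0,0],[0,0,0],0.024],[[0.002,0,0],[0,0,0],0.024],[[0.002,0,0],[0,0,0],0.024],[[0.002,0,0],[0,0,0],0.024],[[0.002,0,0],[0,0,0],0.024],[[0.002,0,0],[0,0,0],0.024]]'; python3 pm.py p10 | grep -v '^ '|cut -c1-260
```

```text
clock: 39.92
tool_pos: [0.5256, -0.1513, 0.0372]
ee_rot: [-3.138, 0.014, -3.119]
wrist_force: [6.9, 0.5, -1.1]
gripper_width: 0.28
F [ 7.51  0.57 -1.26] tcp [ 0.5256 -0.1513  0.0373] axis 0.5215 [-3.138  0.014 -3.119]
x from 0.546 plate z=.076 [113 111  95  93  93  93  93  93  93  93  92  80  77  77  77  77  76  76
-0.184 [ 42  47  47  61 176 204 203 185 166 133 111 114 110  98  99  98  85  83
-0.187 [160 182 124  64 178 199 199 198 199 199 194 114 104 175 200 198 199 199
-0.19 [200 202 126  75 191 202 200 200 201 201 185 102  86 173 202 201 201 201
-0.194 [203 202 106  79 201 203 203 202 202 204 182 115 101 187 203 203 203 203
-0.197 [201 193 117 106 196 200 201 200 200 201 201 199 201 200 199 200 200 201
```

```bash
python3 -m inch '[[[-0.01,0,0],[0,0.012,0],0.024],[[-0.02,0,0],[0,0.012,0],0.024],[[-0.03,0,0],[0,0.012,0],0.024],[[-0.04,0,0],[0,0.012,0],0.024],[[-0.05,0,0],[0,0.012,0],0.024],[[-0.06,0,0],[0,0.012,0],0.024],[[-0.07,0,0],[0,0.012,0],0.024],[[-0.075,0.002,0],[0,0.012,0],0.024],[[-0.075,0.002,0],[0,0.012,0],0.024],[[-0.075,0.002,0],[0,0.012,0],0.024],[[-0.075,0.002,0],[0,0.012,0],0.024],[[-0.075,0.002,0],[0,0.012,0],0.024],[[-0.075,0.002,0],[0,0.012,0],0.024]]'; cat > home.py <<'E'
from h import *
import sys
T,K=Twc('wrist');im=camera('wrist');s=read_state();print(s['tool_pos'],s['wrist_force'])
b=rect(T,K,im,[.555,-.187],.03,.07,.018,1000).mean(2).astype(int) # x=.59-v/1000
for y in(-.181,-.184,-.187,-.190):
    p=b[:,int((-.172-y)*1000)];print(y,p)
E
python3 home.py
```

```text
clock: 41.15
tool_pos: [0.6, -0.1476, 0.0382]
ee_rot: [-3.138, 0.002, -3.119]
wrist_force: [0.0, -0.6, 0.4]
gripper_width: 0.284
[ 0.60012324 -0.14762704  0.03829418] [-0.1566596   1.50197279 -0.1502626 ]
-0.181 [ 74  72  72  66  75  90 100 103 105 106 109 113 114 116 117 119 124 129
 121 101  93  84  84  82  82  81  81  79  82  89  89  91  86  88  89  83
  85  85  85  83  84  84  84  83  84  86  87  86  89  86  89  88  91  91
  92  96  94  92  94  91  90  87  85  97  97  96 102 101 103 103]
-0.184 [ 73  71  72  74  72 129 178 162 162 148 147 151 155 153 149 152 177 187
 192  97  42  85  84  86  89  82  82  82 170 200 199 200 199 199 199 201
 202 200 203 201 200 202 201 201 202 195 131  84 194 202 204 204 202 203
 203 204 205 204 203 204 203 205 203 204 204 205 205 204 204 203]
-0.187 [ 72  72  71  71  73 140 192 191 189 192 192 192 192 193 192 192 192 193
 189 113  36 101 115 103  83  99 164 183 127  73 192 196 195 193 196 194
 196 109  79 193 196 196 196 198 197 188 119  77 194 198 198 197 200 200
 191 120 114 198 200 199 199 199 199 197 100 138 193 199 199 198]
-0.19 [ 74  74  70  71  73 148 197 197 199 197 198 198 199 198 199 199 198 198
 193 126  42 111 120 103  81 106 179 195 122  84 199 199 199 200 200 200
 201 110 105 200 199 199 201 201 200 191 119  94 201 200 200 201 199 201
 190 108 112 200 200 201 200 201 200 195  64 109 201 201 199 200]
```

Home confirmed: the pointer is at x≈0.566 as it was before drawing, and the fingers are free. Second stroke:

```bash
python3 -m inch '[[[0.01,-0.001,0],[0,0,0],0.024],[[0.018,-0.002,0],[0,0,0],0.024],[[0.026,-0.002,0],[0,0,0],0.024],[[0.034,-0.002,0],[0,0,0],0.024],[[0.042,-0.002,0],[0,0,0],0.024],[[0.05,-0.002,0],[0,0,0],0.024],[[0.057,-0.002,0],[0,0,0],0.024],[[0.063,-0.002,0],[0,0,0],0.024],[[0.068,-0.002,0],[0,0,0],0.024],[[0.072,-0.002,0],[0,0,0],0.024],[[0.0735,-0.002,0],[0,0,0],0.024],[[0.0735,-0.002,0],[0,0,0],0.024],[[0.0735,-0.002,0],[0,0,0],0.024]]'; python3 pm.py p11 | grep -v plate
```

```text
clock: 42.28
tool_pos: [0.5278, -0.1515, 0.0384]
ee_rot: [-3.137, 0.006, -3.119]
wrist_force: [7.0, 0.0, -5.8]
gripper_width: 0.28
F [ 7.15 -0.16 -5.08] tcp [ 0.5278 -0.1515  0.0384] axis 0.5237 [-3.137  0.006 -3.119]
  77  77  77  77  77  77  77  77  77  77  77  77  77  77  72  83 106 111
 114 116 118 121 125 134 143 129 107 106 106 106 106 106 106 105 105 105
 105 105 105 115 146 151]
-0.184 [ 41  44  46 106 168  50 154 205 200 194 128 111 112  96  95 105 117 115
 113 123 162 193 202 202 201 201 202 193 134 124 122  97  81  80  84  83
  82  80  82 120 193 194 194 193 192 191 192 192 193 194 186 179 181 183
 174 173 176 175 168 171]
-0.187 [139 167 193 199 158  31 165 199 201 199 198 200 194 141  86 159 199 199
 199 200 197 197 153 113 166 199 200 200 190 167 170  92  49  75  84  86
  83  79  82 131 179 150 194 201 201 198 199 200 198 182 177 193 198 198
 198 197 198 186 101  99]
-0.19 [202 202 201 201 144  38 171 202 203 201 200 203 193 112  72 161 201 201
 201 201 200 199 123  81 159 200 201 199 201 200 199 105  50 104 119  87
  84 124 193 199 127  30 190 199 198 197 197 197 190  94  99 185 198 197
 197 196 196 182  94 106]
-0.194 [203 203 204 203 136  29 177 204 205 203 203 204 195 119 102 173 203 203
 203 203 203 201 119 109 182 202 203 203 202 202 195 109  62 127 134  88
  81  55  25  21  30  33 194 202 201 201 201 198 190  82 107 189 199 199
 199 199 199 180  82 118]
-0.197 [200 200 199 202 148 113 183 200 200 201 199 200 201 201 200 200 202 200
 201 201 200 199 201 200 200 203 201 201 201 201 186 104  94 187 186 128
 119  56  33  29  46 125 198 201 201 201 201 200 200 199 199 199 199 199
 199 200 200 176  78 125]
```

```bash
python3 -m inch '[[[0.0015,0,0],[0,0,0],0.024],[[0.003,0,0],[0,0,0],0.024],[[0.003,0,0],[0,0,0],0.024],[[0.003,0,0],[0,0,0],0.024],[[0.003,0,0],[0,0,0],0.024],[[0.003,0,0],[0,0,0],0.024],[[0.003,0,0],[0,0,0],0.024],[[0.003,0,0],[0,0,0],0.024],[[0.003,0,0],[0,0,0],0.024],[[0.003,0,0],[0,0,0],0.024],[[0.003,0,0],[0,0,0],0.024],[[0.003,0,0],[0,0,0],0.024],[[0.003,0,0],[0,0,0],0.024],[[0.003,0,0],[0,0,0],0.024],[[0.003,0,0],[0,0,0],0.024],[[0.003,0,0],[0,0,0],0.024],[[0.003,0,0],[0,0,0],0.024],[[0.003,0,0],[0,0,0],0.024],[[0.003,0,0],[0,0,0],0.024],[[0.003,0,0],[0,0,0],0.024]]'; python3 pm.py p12|head -1;  python3 -m inch '[[[0.001,0,0],[0,0,0],0.024],[[0.001,0,0],[0,0,0],0.024],[[0.001,0,0],[0,0,0],0.024],[[0.001,0,0],[0,0,0],0.024],[[0.001,0,0],[0,0,0],0.024],[[0.001,0,0],[0,0,0],0.024],[[0.001,0,0],[0,0,0],0.024],[[0.001,0,0],[0,0,0],0.024],[[0.001,0,0],[0,0,0],0.024],[[0.001,0,0],[0,0,0],0.024],[[0.001,0,0],[0,0,0],0.024],[[0.001,0,0],[0,0,0],0.024],[[0.001,0,0],[0,0,0],0.024],[[0.001,0,0],[0,0,0],0.024]]'
```

```text
clock: 44.1
tool_pos: [0.526, -0.1515, 0.0386]
ee_rot: [-3.137, 0.01, -3.12]
wrist_force: [6.7, 1.4, -5.5]
gripper_width: 0.285
F [ 7.17  0.8  -5.08] tcp [ 0.526  -0.1515  0.0386] axis 0.5219 [-3.137  0.01  -3.12 ]
clock: 45.42
tool_pos: [0.5262, -0.1515, 0.0387]
ee_rot: [-3.136, 0.013, -3.12]
wrist_force: [8.7, 1.1, -5.2]
gripper_width: 0.281
```

Held for more than 3 s. Now let it go home again.

```bash
python3 -m inch '[[[-0.01,0,0],[0,0.012,0],0.024],[[-0.02,0,0],[0,0.012,0],0.024],[[-0.03,0,0],[0,0.012,0],0.024],[[-0.04,0,0],[0,0.012,0],0.024],[[-0.05,0,0],[0,0.012,0],0.024],[[-0.06,0,0],[0,0.012,0],0.024],[[-0.07,0,0],[0,0.012,0],0.024],[[-0.075,0.002,0],[0,0.012,0],0.024],[[-0.075,0.002,0],[0,0.012,0],0.024],[[-0.075,0.002,0],[0,0.012,0],0.024],[[-0.075,0.002,0],[0,0.012,0],0.024],[[-0.075,0.002,0],[0,0.012,0],0.024],[[-0.075,0.002,0],[0,0.012,0],0.024]]'; python3 home.py | head -7 | tail -6
```

```text
clock: 46.5
tool_pos: [0.6007, -0.1479, 0.0397]
ee_rot: [-3.137, 0.001, -3.12]
wrist_force: [-0.3, -0.3, 0.1]
gripper_width: 0.281
-0.181 [ 71  73  72  70  68  81  96 101 104 105 107 111 113 115 114 117 122 128
 128 110  95  86  83  81  81  80  80  83  86  91  87  88  85  82  83  82
  84  82  83  84  82  80  86  84  86  89  88  88  87  90  89  88  92  91
  90  90  89  93  96  97  95  96  98  99  99  97 100  99 101  99]
-0.184 [ 73  73  73  74  77 138 193 173 172 166 154 160 162 165 160 162 176 195
 197 142  33 104  83  79  81  80  78  95 162 200 200 200 201 201 200 201
```

```bash
python3 -m inch '[[[0,0,-0.04],[0,0,0],0.024],[[0,0,-0.08],[0,0,0],0.02],[[0,0,-0.11],[0,0,0],0],[[0.04,-0.196,-0.11],[0,0,0],0],[[0.04,-0.196,-0.11],[0,0,0],0],[[0.04,-0.196,-0.11],[0,0,0],0],[[0.04,-0.196,-0.11],[0,0,0],0],[[0.04,-0.196,-0.11],[0,0,0],0],[[0.04,-0.196,-0.11],[0,0,0],0],[[0.04,-0.196,-0.11],[0,0,0],0],[[0.04,-0.196,-0.11],[0,0,0],0],[[0.04,-0.196,-0.11],[0,0,0],0]]'
python3 - <<'E'
from h import *
T,K=Twc('wrist');im=camera('wrist');print(read_state()['tool_pos'])
np.savez('b1.npz',T=T,K=K,im=im)
for d in cut_out('wrist','button_top')[:3]:
    r,c=d['centre'];v,u=np.nonzero(d['region']);print(round(d['conf'],2),r,c,pix2w(T,K,[[c,r]],.062,True).round(4),d['region'].sum())
    p=pix2w(T,K,np.c_[u,v],.062,True);print('extent x',p[:,0].min(),p[:,0].max(),'y',p[:,1].min(),p[:,1].max())
a=cv2.cvtColor(rect(T,K,im,[.565,-.345],.16,.16,.062,2000),cv2.COLOR_RGB2GRAY)
c=cv2.HoughCircles(cv2.GaussianBlur(a,(5,5),0),cv2.HOUGH_GRADIENT,1,30,param1=60,param2=18,minRadius=40,maxRadius=56)
if c is not None:
    for u,v,r in c[0][:4]: print('circle',.645-v/2000,-.265-u/2000,r/2)
E
```

```text
clock: 47.55
tool_pos: [0.565, -0.3428, 0.1505]
ee_rot: [-3.137, 0.001, -3.119]
wrist_force: [0.2, 0.0, -0.1]
gripper_width: -0.001
[ 0.56514842 -0.34267538  0.1505978 ]
0.69 197.4 314.4 [[ 0.5655 -0.3482  0.062 ]] 2371
extent x 0.5427418477312651 0.5903101365877499 y -0.37152366509054 -0.3255648767591095
circle 0.56175 -0.34824997 27.7
```

The button circle fits: centre (0.5665, −0.3485), extents 47.6×46 mm against 48 expected. Descending onto it in force-checked steps.

```bash
python3 -m inch '[[[-0.0015,-0.006,0.03],[0,0,0],0],[[-0.0015,-0.006,0.06],[0,0,0],0],[[-0.0015,-0.006,0.075],[0,0,0],0],[[-0.0015,-0.006,0.08],[0,0,0],0],[[-0.0015,-0.006,0.08],[0,0,0],0],[[-0.0015,-0.006,0.08],[0,0,0],0]]'; cat > f.py <<'E'
from h import *
F=[];Z=[]
for _ in range(6): camera('side');s=read_state();F.append(s['wrist_force'][2]);Z.append(s['tool_pos'][2])
print('Fz',np.mean(F).round(2),np.std(F).round(2),'z',np.mean(Z).round(4),s['tool_pos'].round(4))
E
python3 f.py
```

```text
clock: 48.15
tool_pos: [0.5677, -0.349, 0.0719]
ee_rot: [-3.136, 0.002, -3.118]
wrist_force: [0.1, 0.4, -0.1]
gripper_width: 0.004
Fz 0.14 0.38 z 0.0726 [ 0.5676 -0.3495  0.072 ]
```

```bash
python3 -m inch '[[[0,0,0.005],[0,0,0],0],[[0,0,0.008],[0,0,0],0],[[0,0,0.008],[0,0,0],0],[[0,0,0.008],[0,0,0],0]]'; python3 f.py;  python3 -m inch '[[[0,0,0.004],[0,0,0],0],[[0,0,0.004],[0,0,0],0],[[0,0,0.004],[0,0,0],0]]'; python3 f.py
```

```text
clock: 48.78
tool_pos: [0.5672, -0.3493, 0.0633]
ee_rot: [-3.136, 0.002, -3.118]
wrist_force: [0.0, -0.1, -0.2]
gripper_width: -0.0
Fz 0.0 0.15 z 0.0639 [ 0.5676 -0.3497  0.0641]
clock: 49.33
tool_pos: [0.5674, -0.3494, 0.0596]
ee_rot: [-3.136, 0.002, -3.118]
wrist_force: [0.2, -0.5, -0.6]
gripper_width: -0.003
Fz -0.14 0.55 z 0.0601 [ 0.5677 -0.3498  0.0602]
```

```bash
for i in 1 2; do python3 -m inch '[[[0,0,0.0025],[0,0,0],0],[[0,0,0.0025],[0,0,0],0],[[0,0,0.0025],[0,0,0],0]]' | grep tool_pos; python3 f.py; done
```

```text
tool_pos: [0.5676, -0.3496, 0.0574]
Fz 0.18 0.45 z 0.0577 [ 0.5678 -0.3498  0.0578]
tool_pos: [0.5676, -0.3496, 0.0549]
Fz 0.19 0.55 z 0.0552 [ 0.5678 -0.3499  0.0553]
```

No contact yet at 0.055, so the shut tips end somewhat short of the TCP, which also explains the slips at the pump. Continuing by force.

```bash
for i in 1 2 3; do python3 -m inch '[[[0,0,0.003],[0,0,0],0],[[0,0,0.003],[0,0,0],0],[[0,0,0.003],[0,0,0],0]]' | grep tool_pos; python3 f.py; done
```

```text
tool_pos: [0.5676, -0.3497, 0.0519]
Fz -0.15 0.38 z 0.0523 [ 0.5678 -0.3499  0.0524]
tool_pos: [0.5677, -0.3497, 0.049]
Fz -0.55 0.33 z 0.0494 [ 0.5679 -0.3499  0.0494]
tool_pos: [0.5677, -0.3498, 0.0461]
Fz 0.02 0.26 z 0.0465 [ 0.568  -0.3501  0.0466]
```

```bash
for i in 1 2; do python3 -m inch '[[[0,0,0.002],[0,0,0],0],[[0,0,0.002],[0,0,0],0],[[0,0,0.002],[0,0,0],0]]' | grep tool_pos; python3 f.py; done
```

```text
tool_pos: [0.5678, -0.3499, 0.0443]
Fz -0.08 0.38 z 0.0445 [ 0.568  -0.3501  0.0446]
tool_pos: [0.5678, -0.35, 0.0423]
Fz 0.06 0.5 z 0.0426 [ 0.568  -0.3501  0.0426]
```

```bash
python3 - <<'E'
from h import *
Ts,Ks=Twc('side');im=camera('side');old=cv2.imread('pics/side0.png')[:,:,::-1]
print('proj: tcp',w2pix(Ts,Ks,read_state()['tool_pos']).round(1),'btn top',w2pix(Ts,Ks,[[.5665,-.3485,.062]]).round(1),'tcp+20',w2pix(Ts,Ks,read_state()['tool_pos']+[0,0,.02]).round(1))
d=np.abs(im.astype(int)-old).max(2)
u0=345
for r in range(280,315,1): print(r,old[r,u0:u0+26:2].mean(1).astype(int),im[r,u0:u0+26:2].mean(1).astype(int))
E
```

```text
proj: tcp [[357.3 301.1]] btn top [[357.  296.1]] tcp+20 [[357.7 296.4]]
280 [224 226 227 226 223 226 227 226 226 226 228 229 230] [222 225 226 216  73  45  52  55  56  63  64  59 219]
281 [226 227 226 226 225 226 225 228 227 226 227 226 227] [223 225 224 221  86  45  53  55  55  62  63  72 221]
282 [227 228 226 225 225 224 223 225 225 226 226 226 224] [226 227 224 219  78  44  53  53  53  70  74  94 221]
283 [228 228 227 225 224 223 224 225 222 226 227 226 224] [226 227 225 220  86  45  49  49  50  78  94 139 223]
284 [227 228 226 226 223 223 224 225 223 227 226 229 223] [226 227 225 222  85  43  45  44  47  96  98 183 221]
285 [225 224 224 225 224 225 225 225 222 228 227 231 222] [223 223 223 223 122  45  45  43  49  98 101 216 220]
286 [224 220 222 223 226 225 225 223 221 228 227 226 224] [222 218 219 221 176  48  44  42  49  97 104 208 221]
287 [226 224 222 223 225 225 224 222 219 222 220 200 225] [224 222 220 222 196  55  43  43  56  96 101 139 216]
288 [227 226 223 225 224 225 219 216 210 206 207 183 222] [226 225 221 224 195  54  45  53  74  94 100  84 193]
289 [223 224 223 22
[... 2192 characters left out ...]
 92  84  73  83  76  86 148]
309 [222 216 136  98  92  91  93  90  90  84  69 141 213] [221 214 135  96  91  89  92  86  88  83  68 138 211]
310 [223 221 196 119  95  92  89  88  83  73 112 204 219] [221 220 193 117  93  89  89  87  81  70 110 202 217]
311 [224 222 220 179 115  94  88  82  77 115 201 218 219] [222 221 218 176 114  92  85  81  75 113 200 217 217]
312 [226 222 222 218 177 134 117 122 126 205 219 220 220] [225 220 220 217 177 133 114 121 123 203 217 218 217]
313 [230 222 222 222 218 215 195 210 214 220 220 218 218] [229 221 221 220 217 213 193 208 212 218 218 217 218]
314 [234 223 222 222 222 221 219 220 221 220 220 218 214] [233 221 220 220 220 220 218 219 219 219 218 216 212]
```

The side picture's numbers show the button still up (rim rows unchanged) and the visible fingertip's lower edge at row 299, right at the button top. The tips end about 20 mm short of the TCP. Continuing in small steps.

```bash
for i in 1 2; do python3 -m inch '[[[0,0,0.002],[0,0,0],0],[[0,0,0.002],[0,0,0],0],[[0,0,0.002],[0,0,0],0]]' | grep tool_pos; python3 f.py; done
```

```text
tool_pos: [0.5681, -0.3502, 0.0407]
Fz 0.62 0.59 z 0.0408 [ 0.5681 -0.3502  0.0408]
tool_pos: [0.5682, -0.3503, 0.0387]
Fz 1.7 0.49 z 0.0388 [ 0.5681 -0.3503  0.0388]
```

Contact. Spring force 1.7 N; the halfway stop should be about 6 mm further down.

```bash
python3 -m inch '[[[0,0,0.002],[0,0,0],0],[[0,0,0.004],[0,0,0],0],[[0,0,0.0045],[0,0,0],0],[[0,0,0.0045],[0,0,0],0]]' | grep tool_pos; python3 f.py; python3 -m inch '[[[0,0,0.0015],[0,0,0],0],[[0,0,0.0015],[0,0,0],0],[[0,0,0.0015],[0,0,0],0]]' | grep tool_pos; python3 f.py
```

```text
tool_pos: [0.5682, -0.3503, 0.0342]
Fz 2.66 0.23 z 0.0344 [ 0.5682 -0.3503  0.0344]
tool_pos: [0.5682, -0.3503, 0.0329]
Fz 2.65 0.39 z 0.0329 [ 0.5682 -0.3503  0.0329]
```

```bash
python3 -m inch '[[[0,0,0.001],[0,0,0],0],[[0,0,0.001],[0,0,0],0],[[0,0,0.001],[0,0,0],0]]' | grep tool_pos; python3 f.py; 
```

```text
tool_pos: [0.5683, -0.3504, 0.0326]
Fz 6.16 0.5 z 0.0326 [ 0.5683 -0.3504  0.0326]
```

At the halfway stop (6.2 N, z no longer following). Pausing there for more than a second.

```bash
python3 -m inch '[[[0,0,0.0003],[0,0,0],0],[[0,0,0.0003],[0,0,0],0],[[0,0,0.0003],[0,0,0],0],[[0,0,0.0003],[0,0,0],0],[[0,0,0.0003],[0,0,0],0],[[0,0,0.0003],[0,0,0],0],[[0,0,0.0003],[0,0,0],0],[[0,0,0.0003],[0,0,0],0],[[0,0,0.0003],[0,0,0],0],[[0,0,0.0003],[0,0,0],0],[[0,0,0.0003],[0,0,0],0],[[0,0,0.0003],[0,0,0],0],[[0,0,0.0003],[0,0,0],0],[[0,0,0.0003],[0,0,0],0],[[0,0,0.0003],[0,0,0],0],[[0,0,0.0003],[0,0,0],0]]'; python3 f.py
```

```text
clock: 57.7
tool_pos: [0.5683, -0.3504, 0.0326]
ee_rot: [-3.134, 0.004, -3.118]
wrist_force: [-0.7, 1.5, 5.8]
gripper_width: -0.005
Fz 5.39 0.61 z 0.0327 [ 0.5683 -0.3504  0.0327]
```

```bash
python3 -m inch '[[[0,0,0.002],[0,0,0],0],[[0,0,0.004],[0,0,0],0],[[0,0,0.006],[0,0,0],0],[[0,0,0.008],[0,0,0],0],[[0,0,0.009],[0,0,0],0],[[0,0,0.009],[0,0,0],0],[[0,0,0.009],[0,0,0],0]]'; python3 f.py
```

```text
clock: 58.58
tool_pos: [0.5687, -0.3507, 0.0264]
ee_rot: [-3.134, 0.004, -3.118]
wrist_force: [-5.6, 4.9, 17.8]
gripper_width: -0.003
Fz 17.65 0.33 z 0.0264 [ 0.5687 -0.3507  0.0264]
```

Fully down: 6.2 mm further, at 17.7 N against the 14.5 N needed. Let it up and retreat to a spot where I can check everything.

```bash
python3 -m inch '[[[0,0,-0.02],[0,0,0],0],[[0,0,-0.06],[0,0,0],0],[[0,0,-0.1],[0,0,0],0],[[0,0,-0.14],[0,0,0],0],[[0,0,-0.18],[0,0,0],0],[[0.03,0.1,-0.2],[0,0,0],0],[[0.05,0.3,-0.2],[0,0,0],0],[[0.08,0.57,-0.2],[0,0,0],0.02],[[0.08,0.57,-0.2],[0,0,0],0.02],[[0.08,0.57,-0.2],[0,0,0],0.02],[[0.08,0.57,-0.2],[0,0,0],0.02],[[0.08,0.57,-0.2],[0,0,0],0.02],[[0.08,0.57,-0.2],[0,0,0],0.02],[[0.08,0.57,-0.2],[0,0,0],0.02],[[0.08,0.57,-0.2],[0,0,0],0.02],[[0.08,0.57,-0.2],[0,0,0],0.02],[[0.08,0.57,-0.2],[0,0,0],0.02],[[0.08,0.57,-0.2],[0,0,0],0.02],[[0.08,0.57,-0.2],[0,0,0],0.02],[[0.08,0.57,-0.2],[0,0,0],0.02]]'
python3 look.py e1; python3 - <<'E'
from h import *
Ts,Ks=Twc('side');im=camera('side').astype(int);old=cv2.imread('pics/side0.png')[:,:,::-1].astype(int)
d=np.abs(im-old).max(2)
for n,(r0,r1,c0,c1) in dict(button=(285,315,335,380),pump=(228,275,295,395),stapler=(280,328,390,412),punch=(295,335,250,305),pencup=(170,215,378,410)).items():
    print(n,'changed px >60:',(d[r0:r1,c0:c1]>60).sum(),'of',(r1-r0)*(c1-c0))
T,K=Twc('top')
camera('top')
for n,z in[('spare0',.068),('punch',.06),('stapler',.047),('pencup',.095),('button_top',.062)]:
    for q in cut_out('top',n):
        if q['conf']>.3:r,c=q['centre'];print(n,round(q['conf'],2),pix2w(T,K,[c,r],z)[0].round(3))
E
```

```text
clock: 60.55
tool_pos: [0.4725, 0.2243, 0.221]
ee_rot: [-3.136, 0.003, -3.112]
wrist_force: [1.1, -0.2, 0.4]
gripper_width: 0.236
tcp [0.4725 0.2243 0.221 ] [-3.136e+00  3.000e-03 -3.112e+00]
spare0 0.96 label at [0.3239 0.3501] size mm 44.9 69.6 yaw 1.537
spare0 0.91 label at [0.5084 0.4348] size mm 19.0 31.0 yaw -0.0
spare0 0.79 label at [0.3056 0.1944] size mm 36.8 50.1 yaw -1.234
spare0 0.62 label at [0.5504 0.3839] size mm 19.0 31.5 yaw -0.0
spare0 0.55 label at [0.4664 0.3839] size mm 19.5 31.0 yaw -0.0
spare0 0.37 label at [ 0.5578 -0.3312] size mm 46.1 69.6 yaw -0.827
spare0 0.26 label at [0.448 0.396] size mm 44.0 64.5 yaw 1.571
button changed px >60: 0 of 1350
pump changed px >60: 30 of 4700
stapler changed px >60: 0 of 1056
punch changed px >60: 0 of 2200
pencup changed px >60: 227 of 1440
spare0 0.75 [0.637 0.159 0.068]
spare0 0.67 [0.308 0.194 0.068]
spare0 0.64 [0.337 0.362 0.068]
spare0 0.59 [0.456 0.367 0.068]
spare0 0.57 [0.631 0.255 0.068]
punch 0.85 [ 0.361 -0.326  0.06 ]
pencup 0.62 [0.774 0.03  0.095]
pencup 0.48 [0.63  0.248 0.095]
button_top 0.67 [ 0.57  -0.347  0.062]
button_top 0.37 [ 0.561 -0.152  0.062]
```

```bash
python3 -m inch '[[[-0.2,-0.05,-0.02],[0,0,0],0.02],[[-0.2,-0.05,-0.02],[0,0,0],0.02],[[-0.2,-0.05,-0.02],[0,0,0],0.02],[[-0.2,-0.05,-0.02],[0,0,0],0.02],[[-0.2,-0.05,-0.02],[0,0,0],0.02],[[-0.2,-0.05,-0.02],[0,0,0],0.02],[[-0.2,-0.05,-0.02],[0,0,0],0.02],[[-0.2,-0.05,-0.02],[0,0,0],0.02]]' | grep tool; python3 - <<'E'
from look import *
look(z=.068,save='e2.npz')
print(read_state()['wrist_force'])
d=np.load('e2.npz');T,K,im=d['T'],d['K'],d['im']
a=rect(T,K,im,[.645,.16],.28,.08,.068,1000).mean(2).astype(int)
print('row along dock through tops (5 labels expected)');print([int(a[int((.685-(.645-.05*(y-.16)))*1000)-1:,int((.30-y)*1000)][:3].mean()) for y in np.arange(.29,.03,-.004)])
E
```

```text
tool_pos: [0.6753, 0.172, 0.2422]
tcp [0.6753 0.172  0.2422] [-3.134e+00  2.000e-03 -3.121e+00]
spare0 0.98 label at [0.5496 0.3826] size mm 19.0 31.0 yaw -0.0
spare0 0.88 label at [0.5078 0.433 ] size mm 19.0 30.5 yaw -0.0
spare0 0.76 label at [0.6401 0.2619] size mm 17.7 29.6 yaw 0.048
spare0 0.73 label at [0.648  0.1598] size mm 19.5 31.3 yaw 0.055
spare0 0.55 label at [0.466 0.383] size mm 19.0 30.5 yaw -0.0
[-0.24585349  0.19609047  0.29245905]
row along dock through tops (5 labels expected)
[231, 229, 200, 29, 28, 89, 90, 90, 90, 86, 28, 30, 23, 25, 23, 65, 30, 28, 87, 131, 143, 142, 131, 41, 40, 26, 99, 108, 39, 40, 52, 142, 143, 142, 143, 65, 39, 40, 126, 25, 27, 38, 38, 129, 142, 142, 141, 132, 38, 40, 21, 21, 30, 38, 38, 98, 139, 140, 140, 140, 40, 38, 158, 221, 223]
```

Five labels show along the dock at 50 mm spacing, three spares are in the carton, and nothing touches the robot. Handing in.

```bash
python3 -c "
from rig import *
print(job_done(), read_state()['clock'])"
```

```text
the job is handed in; nothing more can be done
the job is handed in; nothing more can be done
```

The job is done and handed in, about 61 s into the 210 s limit; no verdict came back.

**What I did**
- **Cartridges:** I stood two spares in the empty bays, 4 and 2, and put the other three upright in the carton.
- **Pump:** I drew the slide to the marker twice by hooking the plate from behind with the jaws straddling its rod. Each draw was held for more than 3 s and then let home.
- **Button:** I held it at the halfway stop at about 6 N for more than 1.6 s, then pressed it fully down at 17.7 N and let it up.

**Last checks**
- **Dock:** Five labels stood in the dock at 50 mm spacing, and the two placed cartridges sat within about 3 mm of their estimated bay points.
- **Carton:** Three spares were inside the walls.
- **Slide and button:** The pointer was back at its starting x, and the button looked unchanged from the first picture. The robot was touching nothing.
- **Bystanders:** The punch and pen cup were where they started. The stapler's area in the side picture had not changed, but the detector did not report it in the last top picture. The side picture did change around the pen cup (227 pixels). I took that for the arm's shadow, since its measured position agreed to 3 mm.

**What went wrong or disagreed**
- The first three pump draws slipped off the plate before reaching the marker, and the slide ran home each time. These happened after the bays were full and did not pass the marker.
- The shut fingertips proved to end about 20 mm short of the reported TCP, so I pressed the button by force rather than by height.
- The pointer's position at the marker is good to about 2 mm. On the second stroke I judged the final hold from the tool position and force, not from a fresh pointer reading.

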